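Load the bench shaker and clamp its lid

ROBOT

A 6-joint arm with a two-finger parallel gripper is mounted at the origin on the work surface. World frame = base frame: x ahead of the robot, y to its left, z up, the work surface at z = 0. Lengths are in m, angles in degrees, forces in N, time in s.
With the tool pointing down it reaches from about 0.3 to 0.75 m from the base axis. Payload 8.5 kg.
Tool frame: the origin (TCP) lies midway between the tips of the shut fingers; the grasp point (between the pads) lies 19 mm behind it (env.grip_depth is the distance from the TCP to the grasp point, in m); y points along the fingers, x is the direction in which the jaws open and shut, and the axes are right-handed (so a half turn about y gives the same grasp; the last joint's range is limited). The gripper opens to 85 mm and grips with 20 to 120 N. Pads are 22 mm wide; open, the fingers measure 114 mm over their backs; the gripper's body (76 mm by 85 mm) begins 54 mm behind the grasp point. The pads swing forward as they close: fully open they stand 13 mm farther back than shut.
Start: joints at [-84.643, 21.807, 74.336, -0, 83.858, -12.336], TCP at [0.167, -0.524, 0.231] pointing down, gripper open.
Joint ranges: [-178.18, 178.18], [-50.72, 133.34], [12.68, 142.11], [-81.47, 261.47], [9.98, 163.14], [-165.26, 165.26]. Speed limits (degrees/s): [136.94, 136.94, 180, 180, 180, 180].

INTERFACE

Orientations are given as a 3x3 rotation matrix whose columns are the frame's x, y, z axes.
In Python, from rig import env gives the robot as it stands.
- The arm moves only by the shell command python3 -m inch 'ROWS' [FORCE]. ROWS is JSON, a list that holds one entry, the list of rows, each a list of 7 numbers: the gripper command: -1 is shut, 1 is fully open, values between are in proportion, then the shift along the world's x, y, z in cm, then the turn, a rotation vector about the world's x, y, z in degrees. In form: [[[grip, dx, dy, dz, rx, ry, rz], ...]]. A call has 1 to 20 rows; each row is the pose to reach, as a shift and turn from the pose commanded when the call began; what a row does not reach only later rows make up. A row lasts 1/8 s, in which the tool goes at most 62.5 mm and 10.7 degrees, less where a joint would pass 70% of its speed; a pose out of reach is approached as far as the arm can. A call with a gripper value outside its range is refused whole. The fingers move at their own pace and stop on an object; FORCE is the grip in N (left out, the last holds). Time passes only in rows, so rows that repeat a pose let the fingers close. It gives the time, the measured TCP pose, the force and the opening at its end, in the units of the state.
- env.observe(): the state, without advancing time (a new reading comes with each control period).
- env.get_image(name): name is "scene" or "side" or "wrist"; returns a dict with "frame" (480x640x3 uint8, red, green, blue), "mtx" (3x3 intrinsics, pixels), "rvec" (rotation vector, rad) and "tvec" (3), from world to camera coordinates, as OpenCV has them. Camera axes: x right, y down, z forward; pixel columns grow to the right and rows downward; lengths in m; the calibration is good to about 2 mm. A picture is of the moment at which its call begins. There is no depth.
- env.close_job(): hands the job in, once; it reports no verdict.
The state is a dict: "time_s": time; "q": joint angles; "qvel": joint speeds; "joint_efforts": joint torques, N m; "position": TCP position; "tool_rot": TCP orientation; "ft_force": force on the tool from outside, world axes, zero at the start; "wrist_torque": the same for the moment, N m; "grip_width": finger opening in m.
Only numpy, scipy, OpenCV 4.12 (cv2) and the standard library are available. Lean on these libraries where they do the work, as an engineer would, in place of code of your own. Each camera call takes 0.05 s, during which the arm holds its last target.

TASK

Load the bench shaker for a run: pull every sample bottle out of the snap-in field carrier, take the one lying loose on the bench as well, and lay each flat in its own place on the shaker deck. Then shut the shaker's hinged lid, screw its knurled clamp nut down clockwise until it stops tight, and finally push the start button fully in. Leave the other things on the bench where they are.

Things in the scene. Friction and masses are not known exactly. Their poses are not given: they have to be found in the camera images.
- bottle_a_mid (a point): Square white plastic sample bottle, round blue cap, lying on a flat side; 90 g. Body 28 x 28 x 76 mm; 98 mm long with its cap. Point: centre of the square body, 14 mm above what it lies on; x axis along the body towards the cap (cap end at +60 mm, base at -38 mm). Pinch across the sides at mid body. Starts snapped in a carrier socket; may be absent.
- bottle_b_mid (a point): Square white plastic sample bottle, round blue cap, lying on a flat side; 90 g. Body 28 x 28 x 76 mm; 98 mm long with its cap. Point: centre of the square body, 14 mm above what it lies on; x axis along the body towards the cap (cap end at +60 mm, base at -38 mm). Pinch across the sides at mid body. Starts snapped in a carrier socket; may be absent.
- bottle_c_mid (a point): Square white plastic sample bottle, round blue cap, lying on a flat side; 90 g. Body 28 x 28 x 76 mm; 98 mm long with its cap. Point: centre of the square body, 14 mm above what it lies on; x axis along the body towards the cap (cap end at +60 mm, base at -38 mm). Pinch across the sides at mid body. Starts snapped in a carrier socket; may be absent.
- bottle_d_mid (a point): Square white plastic sample bottle, round blue cap, lying on a flat side; 90 g. Body 28 x 28 x 76 mm; 98 mm long with its cap. Point: centre of the square body, 14 mm above what it lies on; x axis along the body towards the cap (cap end at +60 mm, base at -38 mm). Pinch across the sides at mid body. Always present: starts loose on the bench, on the robot's side of the carrier.
- carrier_top (a point): Field carrier, a fixed aluminium plate 116 x 190 mm, 12 mm thick. Point: mid plate, on its upper face; x along the bottles, y across, z up. Three sockets at y = -58, 0, 58 mm (body centre x 0, z 14). Ledges 12 mm high at x = -44 and 65 mm. Sprung steel catches rise to 43 mm. A bottle lies in a socket along x, cap to +x.
- catch (a point): One of the two spring catches of the middle socket (all alike): steel balls over the bottle's upper long edges, 31 mm either side of mid body. A straight upward pull of about 8 to 15 N frees the bottle within 6 mm. The middle 40 mm of the body is free for fingers down to the plate. Point: between the two balls.
- cells (a point): Shaker deck, fixed, 260 mm wide, 50 mm above the bench. Point: centre of its surface; x away from the robot, y across, z up. Four places for lying bottles along x, centred at x 0, y = -87, -29, 29, 87 mm, each 34 x 128 mm, cap either way. Ribs 12 mm high between places only at x 30 to 64 mm either end, so mid body is free for fingers; end walls 16 mm. A bottle's centre lies at z 14 mm.
- lid (a joint): Hinge of the shaker's lid, an aluminium frame 8 mm thick; axis along y of cells at x 78, z 34 mm of it. 0 = shut (frame centre 34 mm over the deck, 2 mm clear of the bottles); about 1.7 = open against its stop, leaning slightly away from the robot. Pushed by a few N past upright towards the robot, it sinks shut slowly by its own weight.
- lid_bar (a point): Middle of the lid's front bar (248 mm wide, 14 mm deep), 150 mm from the hinge; on top when open, about 235 mm above the bench. Moves with the lid. A 60 mm wide tongue at mid bar carries the nut and reaches 40 mm beyond the point; farther out the bar's edge (7 mm beyond the point) is free to be pushed or pinched.
- nut (a joint): Turn of the clamp nut, rad; grows clockwise seen from above with the lid shut. Starts slack at 0 to 1.2 and stops dead at 6.0, tight. About 0.1 N m friction; sinks 5 mm in 6 rad. Stays where it is left, so it can be turned in several grasps.
- nut_grip (a point): Knurled round steel clamp nut, 33 mm across, 28 mm high, on the lid's tongue. Point: on its axis, 12 mm below its top, where to grip. Lid shut: at x -88 mm of cells and 64 mm above the deck slack, 59 mm tight; the tongue's upper face is 38 mm above the deck. Lid open: the nut points away from the robot.
- start (a joint): Travel of the start button in m: 0 out, 0.006 fully in (about 5 N). Springs back.
- start_top (a point): Top of the round grey start button, 26 mm across in a collar, on the shaker's front part: at x -132, y 75 mm of cells, 18 mm above the deck. Pressed straight down.
- beaker: Glass beaker 52 mm wide, 65 mm high: leave alone.
- wash_bottle: White bottle, 62 mm wide, 170 mm high: leave alone.
- tip_box: Blue box 85 x 120 x 60 mm: leave alone.
- jar: Small amber jar 40 mm wide, 50 mm high, beside the loose bottle: leave alone.
- ruler: Steel ruler 150 x 22 x 4 mm lying on the bench: leave alone.

How it is judged (in metres and radians):
On the way, in this order (a step that is already met when the one before it is completed fails the run):
1. every bottle lies flat in its own place on the shaker deck (x of bottle_a_mid in the frame of cells between -0.032 and 0.032 m and z of bottle_a_mid in the frame of cells between 0.008 and 0.02 m and angle between the x axis of each of bottle_a_mid, bottle_b_mid, bottle_c_mid, bottle_d_mid and the x axis of cells, either way round below 0.15 rad and (y of bottle_a_mid in the frame of cells between -0.095 and -0.079 m or y of bottle_a_mid in the frame of cells between -0.037 and -0.021 m or y of bottle_a_mid in the frame of cells between 0.021 and 0.037 m or y of bottle_a_mid in the frame of cells between 0.079 and 0.095 m) and x of bottle_b_mid in the frame of cells between -0.032 and 0.032 m and z of bottle_b_mid in the frame of cells between 0.008 and 0.02 m and (y of bottle_b_mid in the frame of cells between -0.095 and -0.079 m or y of bottle_b_mid in the frame of cells between -0.037 and -0.021 m or y of bottle_b_mid in the frame of cells between 0.021 and 0.037 m or y of bottle_b_mid in the frame of cells between 0.079 and 0.095 m) and x of bottle_c_mid in the frame of cells between -0.032 and 0.032 m and z of bottle_c_mid in the frame of cells between 0.008 and 0.02 m and (y of bottle_c_mid in the frame of cells between -0.095 and -0.079 m or y of bottle_c_mid in the frame of cells between -0.037 and -0.021 m or y of bottle_c_mid in the frame of cells between 0.021 and 0.037 m or y of bottle_c_mid in the frame of cells between 0.079 and 0.095 m) and x of bottle_d_mid in the frame of cells between -0.032 and 0.032 m and z of bottle_d_mid in the frame of cells between 0.008 and 0.02 m and (y of bottle_d_mid in the frame of cells between -0.095 and -0.079 m or y of bottle_d_mid in the frame of cells between -0.037 and -0.021 m or y of bottle_d_mid in the frame of cells between 0.021 and 0.037 m or y of bottle_d_mid in the frame of cells between 0.079 and 0.095 m)), for 0.3 s.
2. then the lid is shut (all of step 1 and value of joint lid below 0.04 rad), for 0.3 s.
3. then the clamp nut is screwed down to its stop (value of joint nut above 5.88 rad and value of joint lid below 0.04 rad), for 0.2 s.
4. then the start button is pushed in (all of step 3 and value of joint start above 0.0045 m), for 0.05 s.
At the end, for the whole second after the job is handed in: Every bottle present lies flat and at rest in its own place on the deck (within 32 mm along, 8 mm across, 0.15 rad; centre 8 to 20 mm above the deck); lid shut (under 0.04 rad); nut at its stop (over 5.88 of 6 rad); then start button pushed in over 4.5 mm and let out (all of step 1 and all of step 3 and value of joint start below 0.002 m and linear speed of each of bottle_a, bottle_b, bottle_c, bottle_d below 0.02 m/s); the robot touches nothing.
It fails at once if another thing on the bench is pushed away or knocked over (distance of any of beaker, wash_bottle, tip_box, jar, ruler from where it was at the start of the episode above 0.05 m).
Of bottle_a, bottle_b, bottle_c only 2 to 3 are there at a start; the rules pass over those that are not, and their reading is None.
At some moment in a run one of bottle_d may be knocked a few centimetres aside while the robot is not near it.
Once in a run the grip may slacken for a moment while it holds something.
It also fails if it takes over 210 s, if anything falls off the work surface, if the arm or the gripper's body presses on something with over 40 N, if the wrist force passes 120 N, or if a joint passes its speed limit or range.

## Working session

There is one attempt and no reset: what is moved stays moved. The work goes in short steps, Python scripts to look and compute and a shell command to move; the robot and the scene stay as the last step left them, time stands still between calls to the robot, and variables do not carry over. Pictures are saved under pics/ and viewed, and the job is handed in when it is done.

```bash
ls; mkdir -p pics; python3 - <<'E'
from rig import env
import cv2
for n in ("scene","side","wrist"):
    im=env.get_image(n); cv2.imwrite(f"pics/{n}0.png",im["frame"][:,:,::-1])
    R,_=cv2.Rodrigues(im["rvec"]); print(n,im["mtx"].tolist() if hasattr(im["mtx"],'tolist') else im["mtx"], (-R.T@im["tvec"].reshape(3)).round(3), R[2].round(2))
s=env.observe(); print(s)
E
```

```text
pics
scene [[533.0699064708957, 0.0, 315.01075705815157], [0.0, 533.0699064708957, 246.24974608357167], [0.0, 0.0, 1.0]] [1.277 0.12  0.984] [-0.63 -0.11 -0.77]
side [[523.1422385381534, 0.0, 320.57330754885817], [0.0, 523.1422385381534, 245.47120738139543], [0.0, 0.0, 1.0]] [0.103 0.819 0.883] [ 0.38 -0.68 -0.63]
wrist [[373.1369545519387, 0.0, 312.47352741001527], [0.0, 373.1369545519387, 239.3862469268527], [0.0, 0.0, 1.0]] [ 0.238 -0.502  0.373] [-0.28 -0.09 -0.96]
{'time_s': 0.15, 'q': array([-8.46425638e+01,  2.18335807e+01,  7.43713962e+01, -1.81672448e-03,
        8.38581546e+01, -1.23359789e+01]), 'qvel': array([-0.04908675, -0.1242474 , -0.18962942,  0.05940654, -0.00822235,
        0.07486369]), 'joint_efforts': array([ 6.76330310e-04, -4.48627746e+01, -2.31340420e+01, -1.62328392e-04,
        3.82139522e-03, -3.52880681e-05]), 'position': array([ 0.1671253 , -0.52376597,  0.23085986]), 'tool_rot': array([[ 3.03926746e-01, -1.34266509e-04,  9.52695395e-01],
       [-9.52694788e-01,  1.09409417e-03,  3.03926707e-01],
       [-1.08314565e-03, -9.99999392e-01,  2.04609476e-04]]), 'ft_force': array([-0.43424346,  0.00807744, -0.63817439]), 'wrist_torque': array([ 0.02578002, -0.01342393, -0.00974144]), 'grip_width': 0.08498554438770092}
```

View pics/scene0.png

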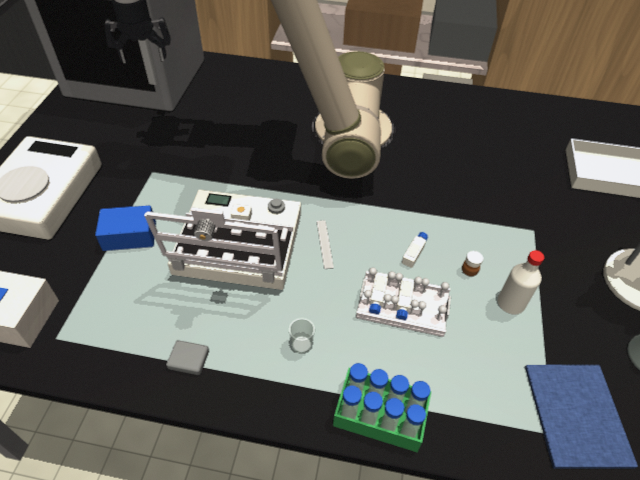

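View pics/side0.png

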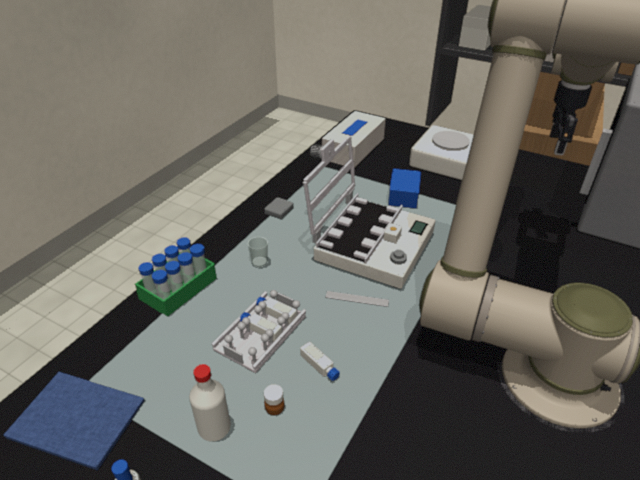

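View pics/wrist0.png

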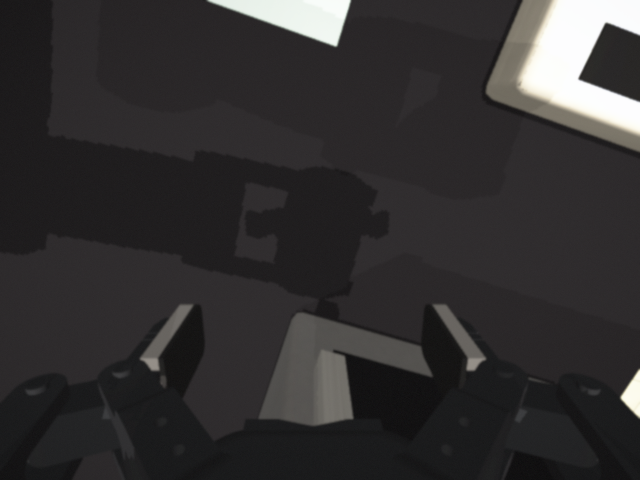

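```bash
cat > h.py <<'E'
import numpy as np, cv2
from rig import env
def cam(n):
    im=env.get_image(n); R,_=cv2.Rodrigues(np.array(im["rvec"])); return dict(f=im["frame"],K=np.array(im["mtx"]),R=R,t=np.array(im["tvec"]).reshape(3),rv=np.array(im["rvec"]))
def ray(c,u,v):
    d=c["R"].T@np.linalg.inv(c["K"])@[u,v,1.0]; return -c["R"].T@c["t"], d/np.linalg.norm(d)
def onz(c,u,v,z):
    o,d=ray(c,u,v); return o+d*(z-o[2])/d[2]
def tri(c1,p1,c2,p2):
    o1,d1=ray(c1,*p1);o2,d2=ray(c2,*p2)
    A=np.stack([d1,-d2],1); s=np.linalg.lstsq(A,o2-o1,rcond=None)[0]
    a=o1+s[0]*d1;b=o2+s[1]*d2; return (a+b)/2, np.linalg.norm(a-b)
def proj(c,P):
    return cv2.projectPoints(np.array(P,float).reshape(-1,3),c["rv"],c["t"],c["K"],None)[0].reshape(-1,2)
def crop(c,fn,u0,v0,u1,v1,s):
    cv2.imwrite("pics/"+fn,cv2.resize(c["f"][v0:v1,u0:u1,::-1],None,fx=s,fy=s,interpolation=cv2.INTER_CUBIC))
def st():
    s=env.observe(); print("t",round(s["time_s"],2),"pos",s["position"].round(4),"q",s["q"].round(1),"w",round(s["grip_width"],4),"F",s["ft_force"].round(1)); print(s["tool_rot"].round(3).tolist()); return s
E
python3 - <<'E'
from h import *
a=cam("scene");b=cam("side")
crop(a,"s_sh.png",140,170,320,300,4.4)
crop(a,"s_ca.png",340,220,500,340,5)
crop(b,"b_sh.png",290,130,450,300,3.5)
crop(b,"b_ca.png",200,280,360,430,4)
E
```

```text
(no output)
```

View pics/s_sh.png

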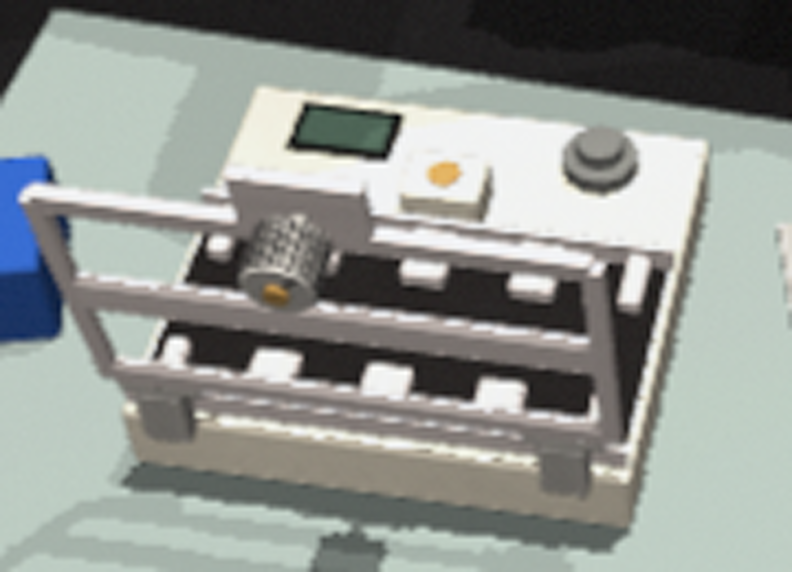

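View pics/s_ca.png

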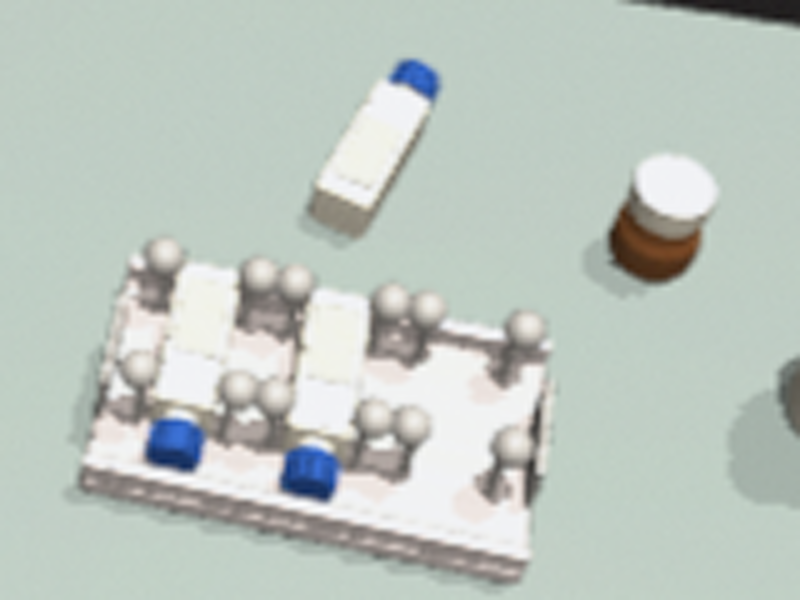

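View pics/b_sh.png

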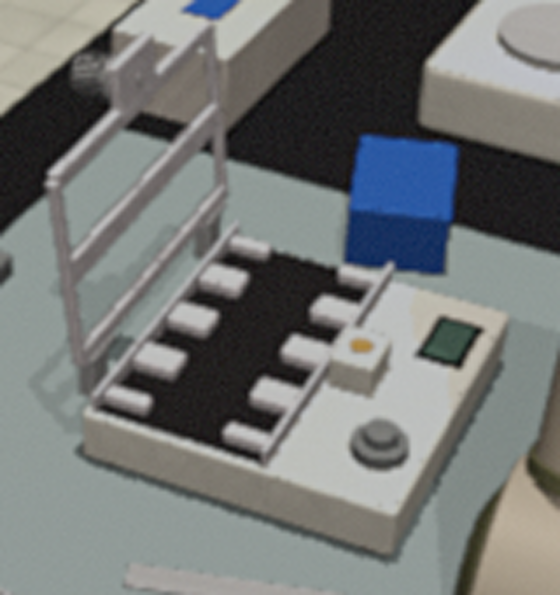

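View pics/b_ca.png

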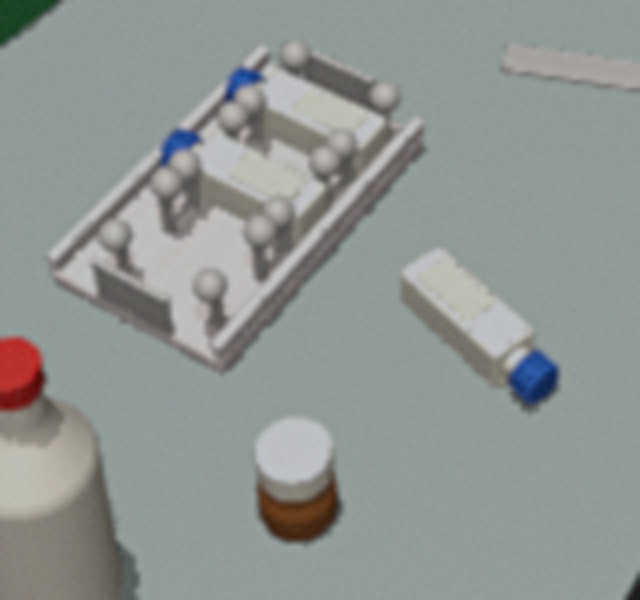

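```bash
python3 - <<'E'
from h import *
a=cam("scene");b=cam("side")
S=lambda x,y:(140+x/4.4,170+y/4.4); B=lambda x,y:(290+x/3.5,130+y/3.5)
SC=lambda x,y:(340+x/5,220+y/5); BC=lambda x,y:(200+x/4,280+y/4)
T=lambda n,p,q:print(n,*[np.round(x,4) for x in tri(a,p,b,q)])
T("button",S(600,145),B(381,432))
T("nr corner +y",S(708,143),B(391,513)) 
T("nr corner -y",S(258,88),B(508,314))
T("orange latch",S(444,174),B(361,346))
print("z.05", [onz(a,*S(*p),.05).round(4) for p in((708,143),(258,88))],[onz(b,*B(*p),.05).round(4) for p in ((391,513),(508,314),(85,408))])
T("lid top +y",S(598,268),B(53,182)); T("lid top -y",S(32,190),B(208,30))
# ribs far: scene & side
for p,q in [((276,362),(226,276)),((387,377),(193,317)),((502,390),(160,357))]: T("ribfar",S(*p),B(*q))
for p,q in [((425,268),(304,351)),((533,284),(272,391)),]: T("ribnear",S(*p),B(*q))
print("carrier balls")
for p,q in [((165,252),(383,97)),((140,368),(294,54)),((260,275),(341,143)),((296,281),(325,161)),((393,300),(278,211)),((429,308),(260,229)),((525,328),(210,285)),((512,446),(115,235)),((411,425),(166,181)),((376,416),(185,163)),((275,397),(233,117)),((239,387),(250,99))]: T("ball",SC(*p),BC(*q))
print("loose")
T("capend",SC(415,78),BC(534,376))
for p in [(312,190),(362,205),(432,103),(385,82)]: print(onz(a,*SC(*p),.028).round(4))
for p in [(403,272),(438,250),(533,330),(497,350)]: print(onz(b,*BC(*p),.028).round(4))
T("jar",SC(675,185),BC(295,445)) 
E
```

```text
button [ 0.4147 -0.1276  0.0661] 0.0026
nr corner +y [ 0.3828 -0.0743  0.0469] 0.0021
nr corner -y [ 0.3926 -0.3328  0.0456] 0.0023
orange latch [ 0.462  -0.2008  0.0754] 0.0021
z.05 [array([ 0.3869, -0.0728,  0.05  ]), array([ 0.398 , -0.3295,  0.05  ])] [array([ 0.3815, -0.0724,  0.05  ]), array([ 0.3909, -0.3285,  0.05  ]), array([ 0.6166, -0.0672,  0.05  ])]
lid top +y [ 0.6414 -0.0667  0.2322] 0.0032
lid top -y [ 0.6507 -0.316   0.2311] 0.0026
ribfar [ 0.5948 -0.25    0.0626] 0.0006
ribfar [ 0.5928 -0.1921  0.0616] 0.0029
ribfar [ 0.59   -0.1334  0.0634] 0.0024
ribnear [ 0.5072 -0.2011  0.052 ] 0.0054
ribnear [ 0.5068 -0.1429  0.0537] 0.007
carrier balls
ball [0.5533 0.1255 0.0456] 0.0002
ball [0.616 0.122 0.045] 0.0021
ball [0.5557 0.1672 0.0448] 0.0024
ball [0.5559 0.183  0.0451] 0.0025
ball [0.5579 0.2255 0.0456] 0.0025
ball [0.5591 0.241  0.0459] 0.003
ball [0.5607 0.2831 0.0448] 0.002
ball [0.623  0.2802 0.0445] 0.0019
ball [0.6217 0.2375 0.0456] 0.0025
ball [0.6203 0.2225 0.046 ] 0.003
ball [0.6183 0.18   0.0443] 0.0027
ball [0.6173 0.1645 0.0455] 0.0023
loose
capend [0.4004 0.2307 0.0154] 0.0005
[0.4903 0.1874 0.028 ]
[0.4943 0.2107 0.028 ]
[0.426  0.2383 0.028 ]
[0.4175 0.2156 0.028 ]
[0.4869 0.2145 0.028 ]
[0.4785 0.1926 0.028 ]
[0.4099 0.2141 0.028 ]
[0.4197 0.2341 0.028 ]
jar [0.4688 0.3452 0.0484] 0.0038
```

```bash
python3 -m inch '[[[0.2,28.6,73.7,2,0,0,142.9],[0.2,28.6,73.7,2,0,0,142.9],[0.2,28.6,73.7,2,0,0,142.9],[0.2,28.6,73.7,2,0,0,142.9],[0.2,28.6,73.7,2,0,0,142.9],[0.2,28.6,73.7,2,0,0,142.9],[0.2,28.6,73.7,2,0,0,142.9],[0.2,28.6,73.7,2,0,0,142.9],[0.2,28.6,73.7,2,0,0,142.9],[0.2,28.6,73.7,2,0,0,142.9],[0.2,28.6,73.7,2,0,0,142.9],[0.2,28.6,73.7,2,0,0,142.9],[0.2,28.6,73.7,2,0,0,142.9],[0.2,28.6,73.7,2,0,0,142.9],[0.2,28.6,73.7,2,0,0,142.9],[0.2,28.6,73.7,2,0,0,142.9],[0.2,28.6,73.7,2,0,0,142.9]]]' 60
python3 - <<'E'
from h import *
st(); w=cam("wrist"); cv2.imwrite("pics/w1.png",w["f"][:,:,::-1]); a=cam("scene"); crop(a,"s1.png",0,0,640,480,1)
E
```

```text
time_s: 2.48
position: [0.4531, 0.2126, 0.2515]
tool_rot: [[0.334, 0.0, -0.943], [0.943, 0.0, 0.334], [0.0, -1.0, -0.0]]
ft_force: [-0.2, -1.2, 0.8]
grip_width: 0.0511
t 2.48 pos [0.4531 0.2126 0.2515] q [ 11.6  16.   79.8  -0.   84.3 -58.9] w 0.0511 F [-0.2 -1.2  0.8]
[[0.334, 0.0, -0.943], [0.943, 0.0, 0.334], [0.0, -1.0, -0.0]]
```

View pics/w1.png

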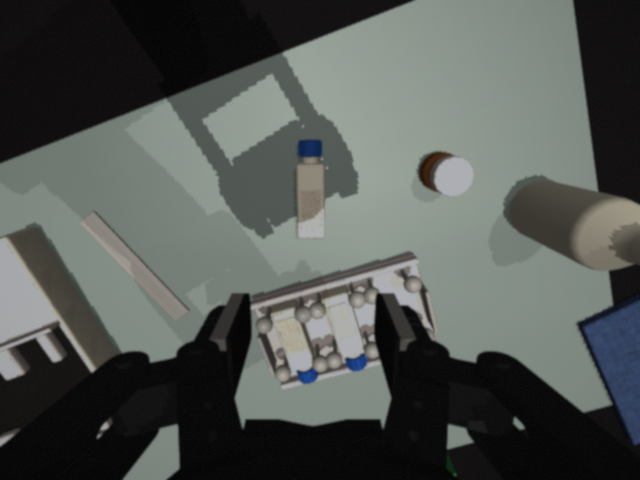

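```bash
python3 - <<'E'
from h import *
w=cam("wrist"); o,_=ray(w,0,0); print("cam",o.round(3))
for z in (.25,.06,.014): print(proj(w,[.4531,.2126,z]).round())
hsv=cv2.cvtColor(w["f"],cv2.COLOR_RGB2HSV)
blue=cv2.inRange(hsv,(100,120,40),(130,255,255)); n,l,s,c=cv2.connectedComponentsWithStats(blue)
for i in range(1,n):
    if s[i][4]>60: print(s[i],c[i].round(1))
crop(w,"w1c.png",280,120,345,250,4.5)
for n,p in (("cap",(310,148)),("bodycap-end",(310.5,165)),("base",(311,238))): print(n,onz(w,*p,.014 if n=="cap" else .028).round(4))
a=cam("scene"); crop(a,"s1c.png",340,200,500,340,5)
E
```

```text
cam [0.383 0.237 0.394]
[[314. 307.]]
[[313. 210.]]
[[313. 200.]]
[298 140  24  16 365] [309.6 147.7]
[582 313  28  24  92] [593.9 322.6]
[588 341  22  47 111] [598.8 363.9]
[346 354  21  17 224] [356.4 362.9]
[298 368  20  15 199] [307.3 375.8]
[609 388  31  56 151] [623.6 418.5]
cap [0.4024 0.2273 0.014 ]
bodycap-end [0.4169 0.2227 0.028 ]
base [0.4866 0.1987 0.028 ]
```

View pics/w1c.png

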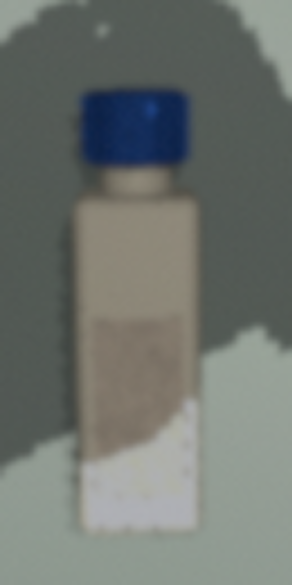

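View pics/s1c.png

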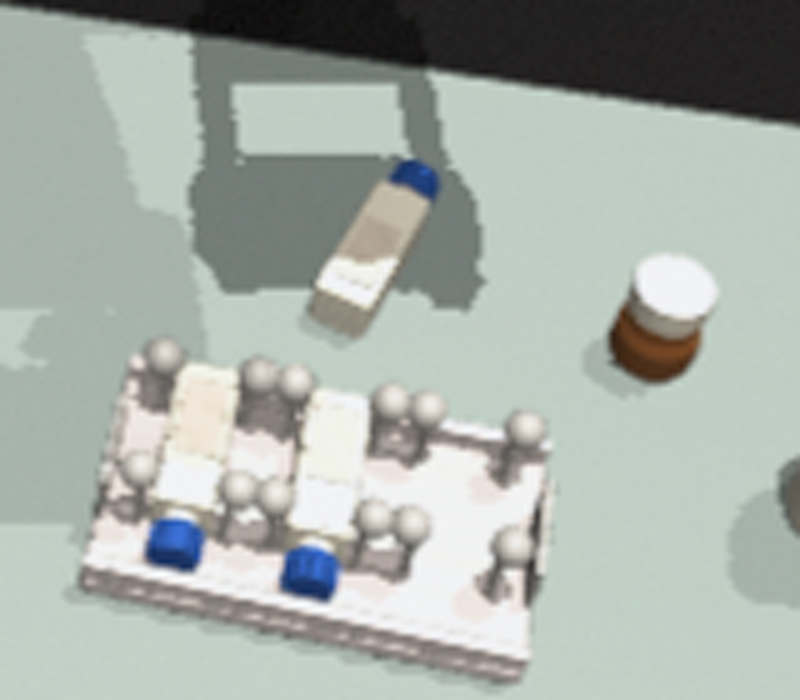

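```bash
python3 -m inch '[[[0.2,-0.1,-0.1,-12,0,0,0],[0.2,-0.1,-0.1,-12,0,0,0],[0.2,-0.1,-0.1,-20,0,0,0],[0.2,-0.1,-0.1,-22,0,0,0],[0.2,-0.1,-0.1,-24.6,0,0,0],[0.2,-0.1,-0.1,-24.6,0,0,0],[0.2,-0.1,-0.1,-24.6,0,0,0],[-1,-0.1,-0.1,-24.6,0,0,0],[-1,-0.1,-0.1,-24.6,0,0,0],[-1,-0.1,-0.1,-24.6,0,0,0],[-1,-0.1,-0.1,-24.6,0,0,0],[-1,-0.1,-0.1,-24.6,0,0,0]]]' 60
```

```text
time_s: 4.18
position: [0.4528, 0.2122, 0.0066]
tool_rot: [[0.332, 0.002, -0.943], [0.943, 0.0, 0.332], [0.001, -1.0, -0.002]]
ft_force: [-0.6, -0.0, 6.0]
grip_width: 0.0267
```

```bash
python3 -m inch '[[[-1,0,0,6,0,0,0],[-1,0,0,12,0,0,0],[-1,2,-5,18,0,0,10],[-1,9.4,-43.7,18,0,0,21.6],[-1,9.4,-43.7,18,0,0,21.6],[-1,9.4,-43.7,18,0,0,21.6],[-1,9.4,-43.7,18,0,0,21.6],[-1,9.4,-43.7,18,0,0,21.6],[-1,9.4,-43.7,18,0,0,21.6],[-1,9.4,-43.7,18,0,0,21.6],[-1,9.4,-43.7,18,0,0,21.6],[-1,9.4,-43.7,18,0,0,21.6],[-1,9.4,-43.7,18,0,0,21.6]]]'
python3 - <<'E'
from h import *
st(); w=cam("wrist"); cv2.imwrite("pics/w2.png",w["f"][:,:,::-1])
E
```

```text
time_s: 5.8
position: [0.5461, -0.2237, 0.1857]
tool_rot: [[-0.04, 0.0, -0.999], [0.999, 0.0, -0.04], [0.0, -1.0, -0.0]]
ft_force: [0.4, 0.8, -0.6]
grip_width: 0.0274
t 5.8 pos [ 0.5461 -0.2237  0.1857] q [ -33.8   27.8   72.1    0.    80.1 -126. ] w 0.0274 F [ 0.4  0.8 -0.6]
[[-0.04, 0.0, -0.999], [0.999, 0.0, -0.04], [0.0, -1.0, -0.0]]
```

View pics/w2.png

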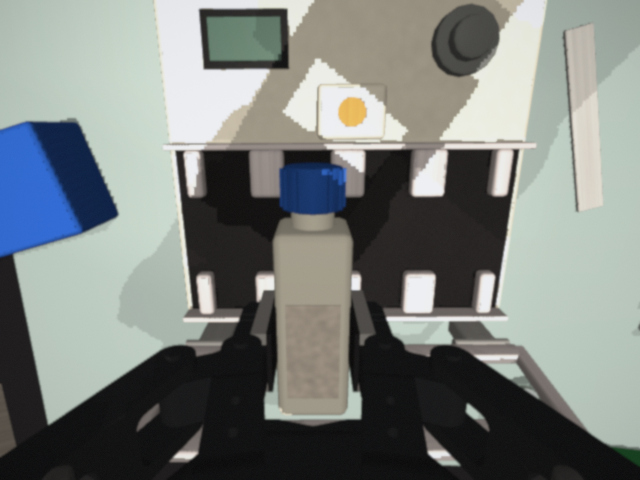

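```bash
python3 - <<'E'
from h import *
w=cam("wrist"); crop(w,"w2c.png",160,130,540,330,2)
for n,p in (("rib-58n",(267,173)),("rib0n",(349,173)),("rib58n",(428.5,173)),("rib58f",(420,292)),("rib-112n",(194,173)),("rib112n",(500,173))): print(n,onz(w,*p,.062).round(4))
for n,p in (("wall nr L",(165,146)),("wall nr R",(535,146)),("wall far L",(186,314)),("wall far R",(506,314))): print(n,onz(w,*p,.066).round(4))
print("btn",onz(w,473,34,.068).round(4))
z=.1857+.024
print("bottle base",onz(w,312,412,z),"capend",onz(w,313,222,z), "cap",onz(w,313,186,z-.014))
E
```

```text
rib-58n [ 0.5053 -0.2584  0.062 ]
rib0n [ 0.5029 -0.2005  0.062 ]
rib58n [ 0.5006 -0.1443  0.062 ]
rib58f [ 0.5924 -0.1387  0.062 ]
rib-112n [ 0.5075 -0.31    0.062 ]
rib112n [ 0.4985 -0.0937  0.062 ]
wall nr L [ 0.4894 -0.3277  0.066 ]
wall nr R [ 0.4789 -0.0753  0.066 ]
wall far L [ 0.6169 -0.3207  0.066 ]
wall far R [ 0.6065 -0.0705  0.066 ]
btn [ 0.4131 -0.1298  0.068 ]
bottle base [ 0.57775625 -0.2233887   0.2097    ] capend [ 0.50207539 -0.22617278  0.2097    ] cap [ 0.49244728 -0.22655946  0.1957    ]
```

View pics/w2c.png

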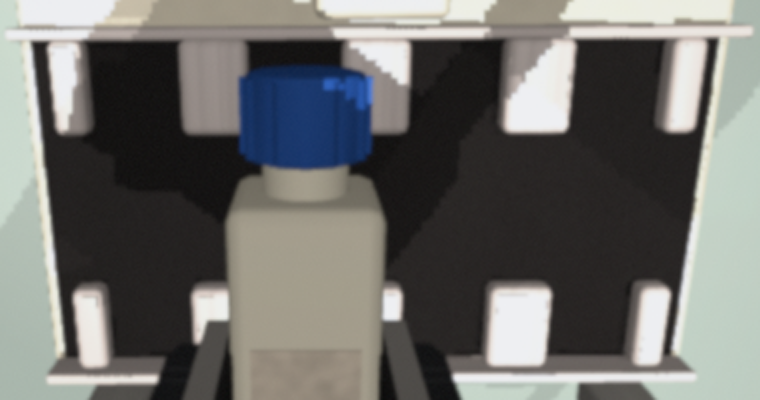

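```bash
python3 -m inch '[[[-1,1.7,-0.3,-3,0,0,0],[-1,1.7,-0.3,-8,0,0,0],[-1,1.7,-0.3,-10.5,0,0,0],[-1,1.7,-0.3,-12,0,0,0],[-1,1.7,-0.3,-12.8,0,0,0],[-1,1.7,-0.3,-12.8,0,0,0],[-1,1.7,-0.3,-12.8,0,0,0]]]'
python3 - <<'E'
from h import *
st(); w=cam("wrist"); cv2.imwrite("pics/w3.png",w["f"][:,:,::-1])
E
```

```text
time_s: 6.78
position: [0.5635, -0.2282, 0.0582]
tool_rot: [[-0.038, 0.001, -0.999], [0.999, -0.001, -0.038], [-0.001, -1.0, -0.001]]
ft_force: [-0.5, -0.3, -1.4]
grip_width: 0.0268
t 6.78 pos [ 0.5635 -0.2282  0.0582] q [ -33.2   37.    78.4   -0.    64.5 -125.4] w 0.0268 F [-0.5 -0.3 -1.4]
[[-0.038, 0.001, -0.999], [0.999, -0.001, -0.038], [-0.001, -1.0, -0.001]]
```

View pics/w3.png

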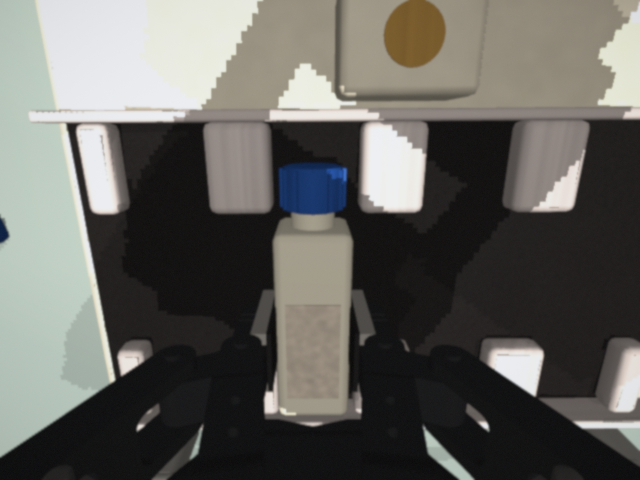

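```bash
python3 -m inch '[[[-1,0,0.1,-0.15,0,0,0],[-1,0,0.1,-0.15,0,0,0],[0.04,0,0.1,-0.15,0,0,0],[0.04,0,0.1,-0.15,0,0,0],[0.04,0,0.1,-0.15,0,0,0],[0.04,0,0.1,3,0,0,0],[0.04,0,0.1,9,0,0,0],[0.04,0,0.1,14,0,0,0],[0.04,-1,5,16,0,0,0],[0.04,-1,5,16,0,0,0]]]'
python3 - <<'E'
from h import *
st(); w=cam("wrist"); cv2.imwrite("pics/w4.png",w["f"][:,:,::-1])
E
```

```text
time_s: 8.07
position: [0.5532, -0.1758, 0.2194]
tool_rot: [[-0.041, 0.003, -0.999], [0.999, -0.001, -0.041], [-0.001, -1.0, -0.003]]
ft_force: [-0.2, -0.3, 0.6]
grip_width: 0.0446
t 8.07 pos [ 0.5532 -0.1758  0.2194] q [ -29.3   25.3   70.7    0.    83.9 -121.7] w 0.0446 F [-0.2 -0.3  0.6]
[[-0.041, 0.003, -0.999], [0.999, -0.001, -0.041], [-0.001, -1.0, -0.003]]
```

View pics/w4.png

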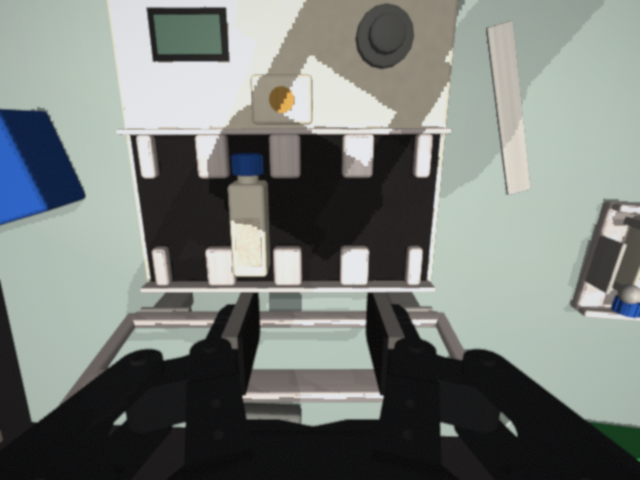

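```bash
python3 -m inch '[[[0.04,3.2,32,-2,0,0,-5],[0.04,3.2,32,-2,0,0,-5],[0.04,3.2,32,-2,0,0,-5],[0.04,3.2,32,-2,0,0,-5],[0.04,3.2,32,-2,0,0,-5],[0.04,3.2,32,-2,0,0,-5],[0.04,3.2,32,-2,0,0,-5],[0.04,3.2,32,-2,0,0,-5]]]'
python3 - <<'E'
from h import *
st(); w=cam("wrist"); cv2.imwrite("pics/w5.png",w["f"][:,:,::-1])
E
```

```text
time_s: 9.12
position: [0.5854, 0.1404, 0.197]
tool_rot: [[0.051, -0.0, -0.999], [0.999, -0.0, 0.051], [-0.0, -1.0, 0.0]]
ft_force: [0.3, 0.3, -0.1]
grip_width: 0.0445
t 9.12 pos [0.5854 0.1404 0.197 ] q [  2.2  28.5  69.   -0.   82.6 -84.8] w 0.0445 F [ 0.3  0.3 -0.1]
[[0.051, -0.0, -0.999], [0.999, -0.0, 0.051], [-0.0, -1.0, 0.0]]
```

View pics/w5.png

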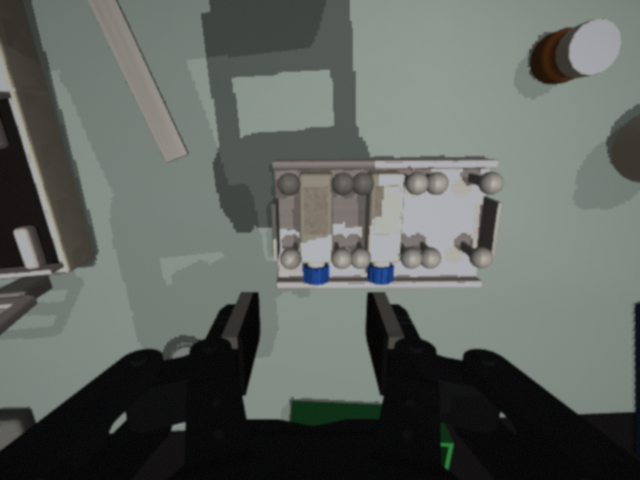

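```bash
python3 - <<'E'
from h import *
w=cam("wrist")
for z in (.045,.05):
  P=np.array([onz(w,*p,z) for p in ((289,184),(343,184),(290,258),(342,258))]); print(P.round(4).tolist(), P.mean(0).round(4))
  P=np.array([onz(w,*p,z) for p in ((363,184),(417,184),(360,258),(411,258))]); print(P.mean(0).round(4))
print("cap",onz(w,316,273,.026), "cap2",onz(w,380.5,272.5,.026))
crop(w,"w5c.png",265,150,505,295,3.3)
E
```

```text
[[0.5544, 0.1225, 0.045], [0.5565, 0.1652, 0.045], [0.6163, 0.1192, 0.045], [0.6185, 0.1627, 0.045]] [0.5864 0.1424 0.045 ]
[0.5893 0.2007 0.045 ]
[[0.5536, 0.1229, 0.05], [0.5557, 0.1648, 0.05], [0.6146, 0.1196, 0.05], [0.6167, 0.1624, 0.05]] [0.5851 0.1424 0.05  ]
[0.588  0.1997 0.05  ]
cap [0.63862962 0.14012851 0.026     ] cap2 [0.64101123 0.19835076 0.026     ]
```

View pics/w5c.png

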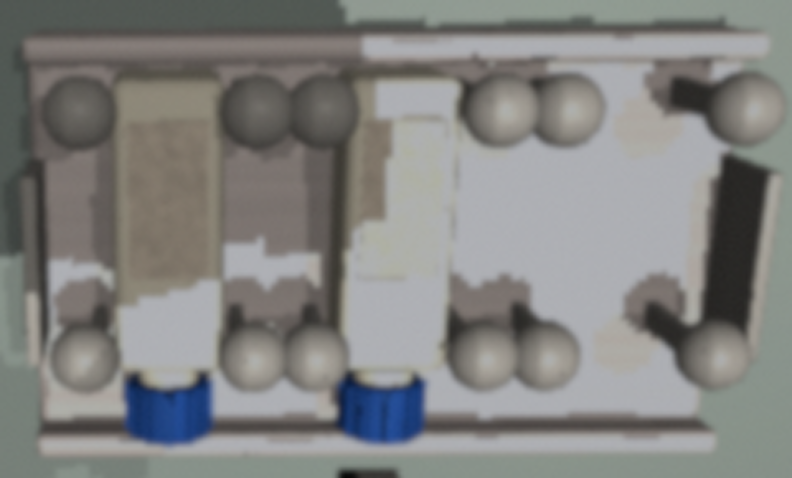

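```bash
python3 - <<'E'
from h import *
w=cam("wrist"); C=lambda x,y:(265+x/3.3,150+y/3.3)
th=np.deg2rad(-2.8); c0=np.array([.589,.201])
def loc(P): d=P[:2]-c0; return np.round([d@[np.cos(th),np.sin(th)],d@[-np.sin(th),np.cos(th)]],4)
for n,p in (("Rbase n",(724,158)),("Rbase f",(703,310)),("Rtop n",(778,178)),("Rtop f",(750,360)),("Ltop n outer",(22,178)),("Ltop n in",(44,160)),("Ltop f",(30,365)),("Lf in",(46,360))):
  for z in (.012,.03): print(n,z,loc(onz(w,*C(*p),z)))
b=cam("side"); crop(b,"b5.png",200,280,320,380,6)
E
```

```text
Rbase n 0.012 [-0.0134  0.0913]
Rbase n 0.03 [-0.0168  0.083 ]
Rbase f 0.012 [0.0295 0.0912]
Rbase f 0.03 [0.0238 0.0829]
Rtop n 0.012 [-0.0079  0.1067]
Rtop n 0.03 [-0.0116  0.0975]
Rtop f 0.012 [0.0444 0.1064]
Rtop f 0.03 [0.0378 0.0972]
Ltop n outer 0.012 [-0.008  -0.0978]
Ltop n outer 0.03 [-0.0117 -0.0958]
Ltop n in 0.012 [-0.0129 -0.0917]
Ltop n in 0.03 [-0.0163 -0.0901]
Ltop f 0.012 [ 0.0458 -0.0973]
Ltop f 0.03 [ 0.0392 -0.0953]
Lf in 0.012 [ 0.0443 -0.0927]
Lf in 0.03 [ 0.0378 -0.091 ]
```

View pics/b5.png

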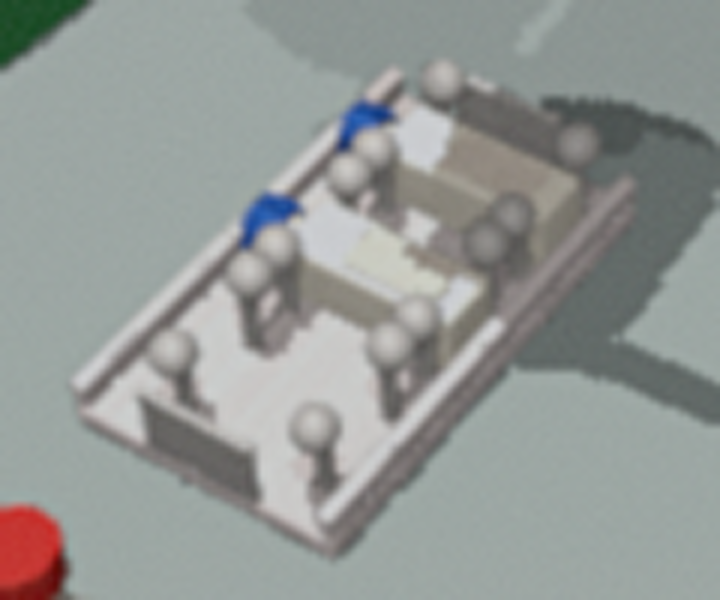

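```bash
python3 -m inch '[[[-0.13,0.1,0.4,-6,0,0,0],[-0.13,0.1,0.4,-12,0,0,0],[-0.13,0.1,0.4,-14,0,0,0],[-0.13,0.1,0.4,-15.5,0,0,0],[-0.13,0.1,0.4,-15.5,0,0,0]]]' 60; python3 - <<'E'
from h import *
w=cam("wrist"); cv2.imwrite("pics/w6.png",w["f"][:,:,::-1])
E
```

```text
time_s: 9.95
position: [0.5861, 0.1457, 0.042]
tool_rot: [[0.049, -0.001, -0.999], [0.999, -0.0, 0.049], [-0.0, -1.0, 0.001]]
ft_force: [-0.2, 0.3, 1.4]
grip_width: 0.0372
```

View pics/w6.png

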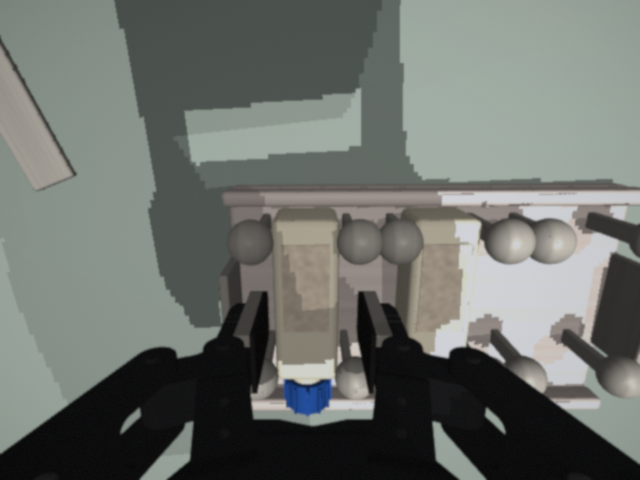

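```bash
python3 -m inch '[[[-0.13,0,-0.1,0,0,0,0],[-0.13,0,-0.1,-1,0,0,0],[-0.13,0,-0.1,-1.6,0,0,0],[-0.13,0,-0.1,-2.2,0,0,0],[-0.13,0,-0.1,-2.2,0,0,0]]]'
```

```text
time_s: 10.62
position: [0.5859, 0.145, 0.0197]
tool_rot: [[0.049, -0.001, -0.999], [0.999, -0.0, 0.049], [-0.0, -1.0, 0.001]]
ft_force: [0.5, 0.1, -0.1]
grip_width: 0.0372
```

Clear. Grip and pull straight up.

```bash
python3 -m inch '[[[-1,0,-0.1,0,0,0,0],[-1,0,-0.2,0,0,0,0],[-1,0,-0.2,0,0,0,0],[-1,0,-0.2,0,0,0,0],[-1,0,-0.2,0.5,0,0,0],[-1,0,-0.2,1,0,0,0],[-1,0,-0.2,2,0,0,0],[-1,0,-0.2,4,0,0,0],[-1,0,-0.2,8,0,0,0],[-1,0,-0.2,14,0,0,0],[-1,0,-0.2,18,0,0,0],[-1,0,-0.2,18,0,0,0]]]' 70; python3 - <<'E'
from h import *
w=cam("wrist"); cv2.imwrite("pics/w7.png",w["f"][:,:,::-1])
E
```

```text
time_s: 12.12
position: [0.5874, 0.1432, 0.205]
tool_rot: [[0.049, 0.009, -0.999], [0.999, 0.0, 0.049], [0.001, -1.0, -0.009]]
ft_force: [-0.0, 0.2, -1.6]
grip_width: 0.0266
```

View pics/w7.png

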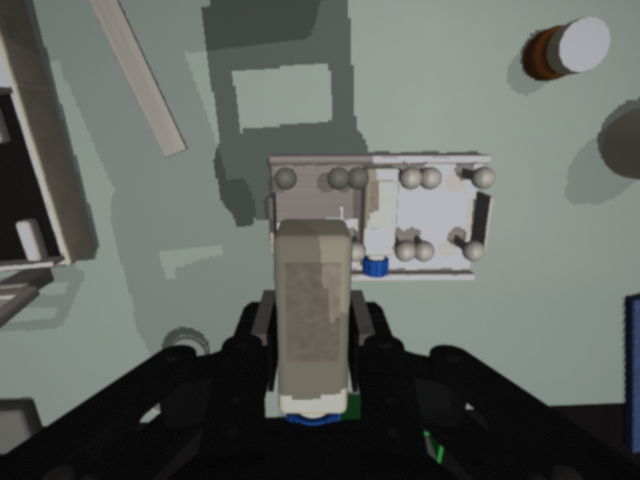

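```bash
python3 -m inch '[[[-1,-4.9,-31.3,0,0,0,5.1],[-1,-4.9,-31.3,0,0,0,5.1],[-1,-4.9,-31.3,0,0,0,5.1],[-1,-4.9,-31.3,0,0,0,5.1],[-1,-4.9,-31.3,0,0,0,5.1],[-1,-4.9,-31.3,0,0,0,5.1],[-1,-4.9,-31.3,0,0,0,5.1],[-1,-4.9,-31.3,-4,0,0,5.1],[-1,-4.9,-31.3,-9,0,0,5.1],[-1,-4.9,-31.3,-12,0,0,5.1],[-1,-4.9,-31.3,-12,0,0,5.1]]]'; python3 - <<'E'
from h import *
w=cam("wrist"); cv2.imwrite("pics/w8.png",w["f"][:,:,::-1])
E
```

```text
time_s: 13.55
position: [0.5364, -0.1679, 0.0785]
tool_rot: [[-0.042, -0.004, -0.999], [0.999, 0.003, -0.042], [0.003, -1.0, 0.004]]
ft_force: [-0.6, -0.2, -0.8]
grip_width: 0.0265
```

View pics/w8.png

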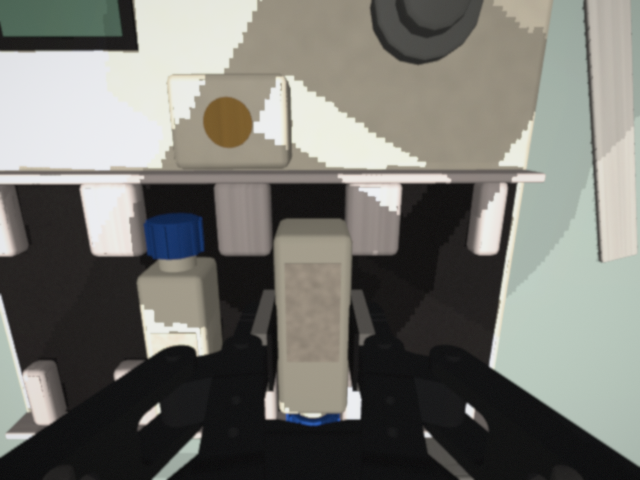

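```bash
python3 -m inch '[[[-1,0.2,-0.1,-1,0,0,0],[-1,0.2,-0.1,-1.8,0,0,0],[-1,0.2,-0.1,-2.1,0,0,0],[-1,0.2,-0.1,-2.1,0,0,0],[-1,0.2,-0.1,-2.1,0,0,0],[0,0.2,-0.1,-2.1,0,0,0],[0,0.2,-0.1,-2.1,0,0,0],[0,0.2,-0.1,-2.1,0,0,0]]]'; python3 -m inch '[[[0,0,0,3,0,0,0],[0,0,0,9,0,0,0],[0,0,0,15,0,0,0],[0,0,0,16,0,0,0]]]';python3 - <<'E'
from h import *
w=cam("wrist"); cv2.imwrite("pics/w9.png",w["f"][:,:,::-1])
E
```

```text
time_s: 14.6
position: [0.5392, -0.171, 0.0594]
tool_rot: [[-0.04, 0.0, -0.999], [0.999, -0.0, -0.04], [-0.0, -1.0, -0.0]]
ft_force: [-0.7, -0.5, 0.5]
grip_width: 0.0428
time_s: 15.1
position: [0.5402, -0.1715, 0.2236]
tool_rot: [[-0.04, 0.007, -0.999], [0.999, -0.004, -0.04], [-0.004, -1.0, -0.007]]
ft_force: [-0.9, -0.0, -1.2]
grip_width: 0.0428
```

View pics/w9.png

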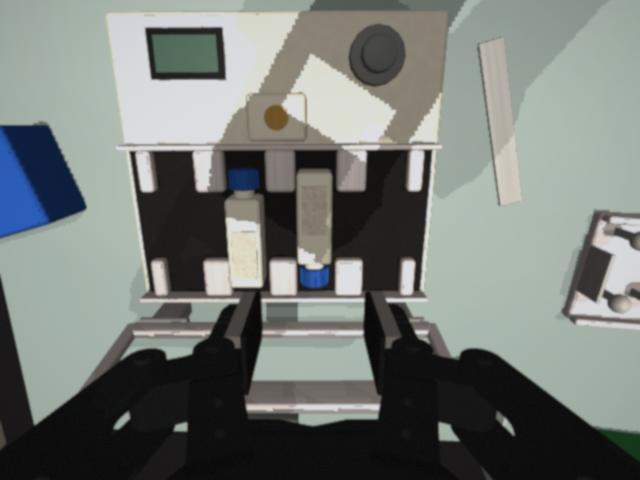

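```bash
python3 -m inch '[[[0,4.8,37.3,-2,0,0,-5.1],[0,4.8,37.3,-2,0,0,-5.1],[0,4.8,37.3,-2,0,0,-5.1],[0,4.8,37.3,-2,0,0,-5.1],[0,4.8,37.3,-2,0,0,-5.1],[0,4.8,37.3,-2,0,0,-5.1],[0,4.8,37.3,-2,0,0,-5.1],[0,4.8,37.3,-8,0,0,-5.1],[0,4.8,37.3,-14,0,0,-5.1],[0,4.8,37.3,-18,0,0,-5.1],[0,4.8,37.3,-18,0,0,-5.1]]]';python3 - <<'E'
from h import *
w=cam("wrist"); cv2.imwrite("pics/w10.png",w["f"][:,:,::-1])
E
```

```text
time_s: 16.52
position: [0.5851, 0.2007, 0.0359]
tool_rot: [[0.05, -0.008, -0.999], [0.999, -0.001, 0.05], [-0.002, -1.0, 0.008]]
ft_force: [-0.6, -0.2, -0.1]
grip_width: 0.0428
```

View pics/w10.png

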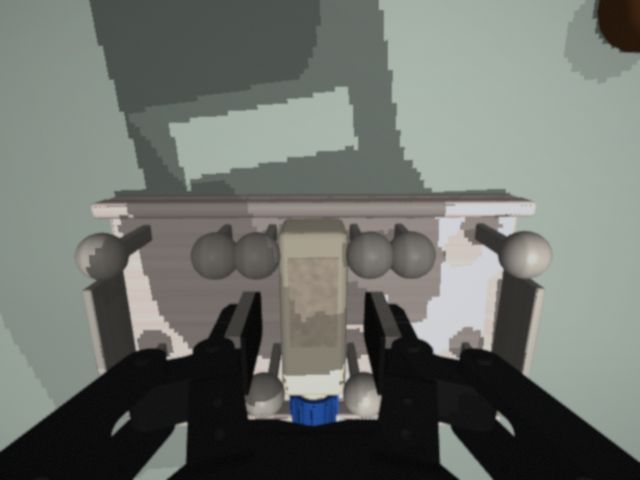

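Centred in the jaws. Down, grip, pull.

```bash
python3 -m inch '[[[0,0.1,0,-1,0,0,0],[0,0.1,0,-1.7,0,0,0],[0,0.1,0,-1.7,0,0,0],[-1,0.1,0,-1.7,0,0,0],[-1,0.1,0,-1.7,0,0,0],[-1,0.1,0,-1.7,0,0,0],[-1,0.1,0,-1.7,0,0,0],[-1,0.1,0,-1.2,0,0,0],[-1,0.1,0,-0.7,0,0,0],[-1,0.1,0,0.5,0,0,0],[-1,0.1,0,3,0,0,0],[-1,0.1,0,8,0,0,0],[-1,0.1,0,14,0,0,0],[-1,0.1,0,17,0,0,0],[-1,0.1,0,17,0,0,0]]]' 70;python3 - <<'E'
from h import *
w=cam("wrist"); cv2.imwrite("pics/w11.png",w["f"][:,:,::-1])
E
```

```text
time_s: 18.45
position: [0.589, 0.2024, 0.2131]
tool_rot: [[0.049, 0.007, -0.999], [0.999, 0.001, 0.049], [0.002, -1.0, -0.007]]
ft_force: [-0.2, 0.1, -2.4]
grip_width: 0.0263
```

View pics/w11.png

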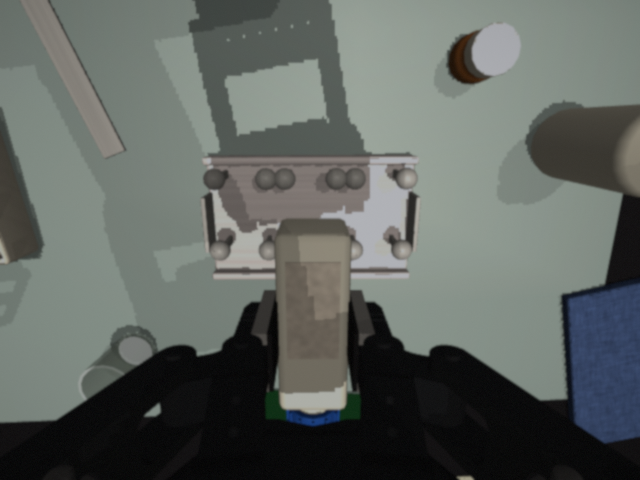

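```bash
python3 -m inch '[[[-1,-5.2,-31.4,0,0,0,5.1],[-1,-5.2,-31.4,0,0,0,5.1],[-1,-5.2,-31.4,0,0,0,5.1],[-1,-5.2,-31.4,0,0,0,5.1],[-1,-5.2,-31.4,0,0,0,5.1],[-1,-5.2,-31.4,0,0,0,5.1],[-1,-5.2,-31.4,0,0,0,5.1],[-1,-5.2,-31.4,-5,0,0,5.1],[-1,-5.2,-31.4,-10,0,0,5.1],[-1,-5.2,-31.4,-13,0,0,5.1],[-1,-5.2,-31.4,-13,0,0,5.1],[-1,-5.2,-31.4,-13,0,0,5.1]]]'; python3 - <<'E'
from h import *
w=cam("wrist"); cv2.imwrite("pics/w12.png",w["f"][:,:,::-1])
E
```

```text
time_s: 20.0
position: [0.5369, -0.1113, 0.0805]
tool_rot: [[-0.041, 0.002, -0.999], [0.999, -0.001, -0.041], [-0.001, -1.0, -0.002]]
ft_force: [0.0, 0.8, -0.4]
grip_width: 0.0267
```

View pics/w12.png

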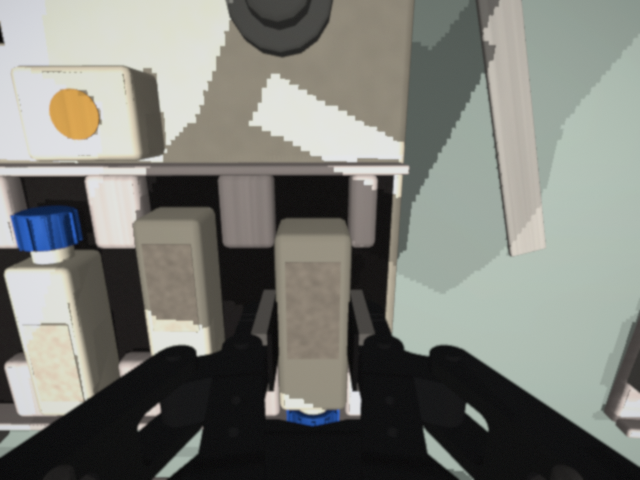

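```bash
python3 -m inch '[[[-1,0,0,-1,0,0,0],[-1,0,0,-1.8,0,0,0],[-1,0,0,-2.2,0,0,0],[-1,0,0,-2.2,0,0,0],[-1,0,0,-2.25,0,0,0],[0,0,0,-2.25,0,0,0],[0,0,0,-2.25,0,0,0],[0,0,0,-2.25,0,0,0]]]'; python3 -m inch '[[[0,0,0,3,0,0,0],[0,0,0,9,0,0,0],[0,0,-3,15,0,0,0],[0,-3,-8,17,0,0,0],[0,-3,-8,17,0,0,0]]]';python3 - <<'E'
from h import *
w=cam("wrist"); cv2.imwrite("pics/w13.png",w["f"][:,:,::-1])
a=cam("scene");crop(a,"s13.png",140,170,320,300,4.4)
E
```

```text
time_s: 21.05
position: [0.536, -0.112, 0.0563]
tool_rot: [[-0.04, -0.001, -0.999], [0.999, 0.0, -0.04], [0.0, -1.0, 0.001]]
ft_force: [-0.3, 0.3, -0.2]
grip_width: 0.0426
time_s: 21.68
position: [0.5055, -0.1948, 0.2283]
tool_rot: [[-0.036, 0.002, -0.999], [0.999, -0.002, -0.036], [-0.002, -1.0, -0.002]]
ft_force: [-0.1, -0.1, -1.0]
grip_width: 0.0424
```

View pics/w13.png

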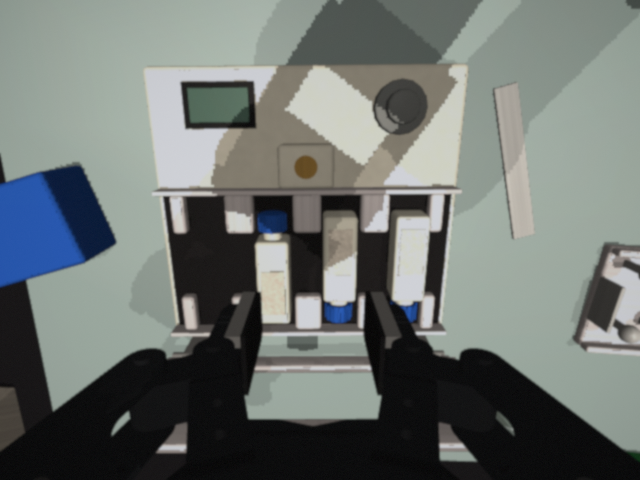

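View pics/s13.png

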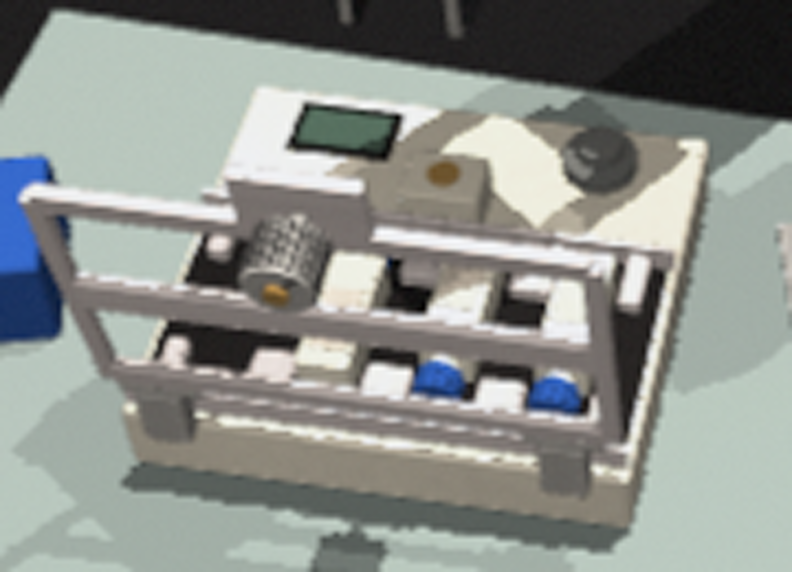

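```bash
python3 -m inch '[[[-1,0,0,5,0,0,0],[-1,0,3,10,0,0,0],[-1,18.5,6.7,10,0,0,0],[-1,18.5,6.7,10,0,0,0],[-1,18.5,6.7,10,0,0,0],[-1,18.5,6.7,10,0,0,0],[-1,18.5,6.7,10,0,0,0],[-1,18.5,6.7,10,0,0,0],[-1,18.5,6.7,10,0,0,0]]]' 30;python3 - <<'E'
from h import *
w=cam("wrist"); cv2.imwrite("pics/w14.png",w["f"][:,:,::-1]);st()
a=cam("side");crop(a,"b14.png",240,80,460,300,2.7)
E
```

```text
time_s: 22.9
position: [0.6902, -0.1251, 0.3282]
tool_rot: [[-0.039, 0.001, -0.999], [0.999, -0.001, -0.039], [-0.001, -1.0, -0.001]]
ft_force: [0.2, -0.2, -0.3]
grip_width: -0.0001
t 22.95 pos [ 0.6903 -0.1251  0.328 ] q [ -19.9   37.5   31.5    0.   110.9 -112.2] w -0.0002 F [0.5 0.7 0.2]
[[-0.039, 0.001, -0.999], [0.999, -0.0, -0.039], [-0.0, -1.0, -0.001]]
```

View pics/w14.png

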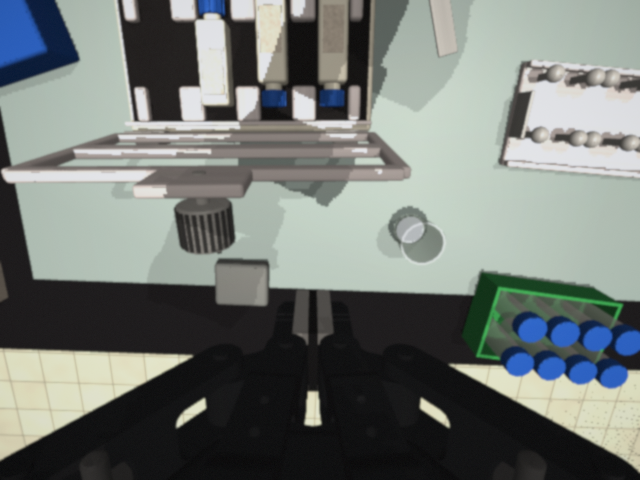

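View pics/b14.png

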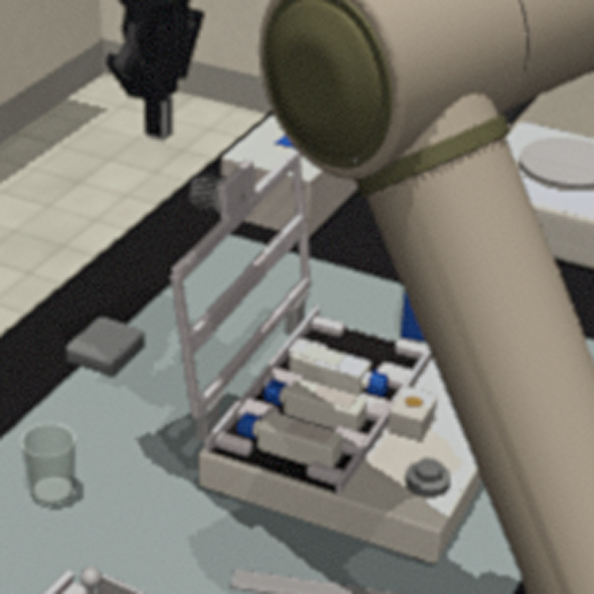

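```bash
python3 -m inch '[[[-1,0,0,-6,0,0,0],[-1,0,0,-11,0,0,0],[-1,0,0,-12.3,0,0,0],[-1,0,0,-12.3,0,0,0],[-1,-1.5,0,-12.3,0,0,0],[-1,-3,0,-12.3,0,0,0],[-1,-4,0,-12.3,0,0,0],[-1,-5,0,-12.3,0,0,0]]]';python3 -m inch '[[[-1,-1,0,0,0,0,0],[-1,-2,0,0,0,0,0],[-1,-3,0,0,0,0,0],[-1,-4,0,0,0,0,0],[-1,-5,0,0,0,0,0],[-1,-6,0,0,0,0,0],[-1,-6,0,0,0,0,0],[-1,-6,0,0,0,0,0]]]'
python3 - <<'E'
from h import *
a=cam("side");crop(a,"b15.png",240,80,460,300,2.7)
E
```

```text
time_s: 24.0
position: [0.6413, -0.1252, 0.2054]
tool_rot: [[-0.04, 0.003, -0.999], [0.999, -0.001, -0.04], [-0.001, -1.0, -0.003]]
ft_force: [-0.0, -0.3, -0.3]
grip_width: 0.0002
time_s: 25.0
position: [0.5813, -0.125, 0.2039]
tool_rot: [[-0.04, 0.0, -0.999], [0.999, -0.0, -0.04], [-0.0, -1.0, -0.0]]
ft_force: [0.8, 0.2, -0.7]
grip_width: -0.0001
```

View pics/b15.png

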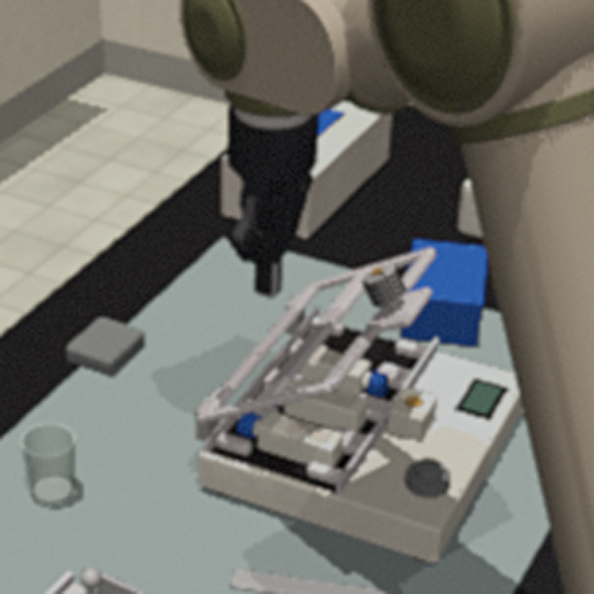

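```bash
python3 -m inch '[[[0,0,0,4,0,0,10],[0,-12.1,-7.6,5,0,0,27],[0,-12.1,-7.6,5,0,0,27],[0,-12.1,-7.6,5,0,0,27],[0,-12.1,-7.6,5,0,0,27],[0,-12.1,-7.6,5,0,0,27],[0,-12.1,-7.6,5,0,0,27],[0,-12.1,-7.6,5,0,0,27],[0,-12.1,-7.6,5,0,0,27],[0,-12.1,-7.6,5,0,0,27],[0,-12.1,-7.6,5,0,0,27]]]' 40;python3 - <<'E'
from h import *
st()
w=cam("wrist"); cv2.imwrite("pics/w16.png",w["f"][:,:,::-1])
a=cam("side");crop(a,"b16.png",240,80,460,300,2.7)
E
```

```text
time_s: 26.42
position: [0.4601, -0.201, 0.2538]
tool_rot: [[-0.489, 0.0, -0.872], [0.872, -0.0, -0.489], [-0.0, -1.0, 0.0]]
ft_force: [-0.7, 0.1, -0.6]
grip_width: 0.0428
t 26.43 pos [ 0.4601 -0.201   0.2538] q [ -37.1   16.    79.3   -0.    84.7 -156.4] w 0.0428 F [-0.7  0.1 -0.6]
[[-0.489, 0.0, -0.872], [0.872, -0.0, -0.489], [-0.0, -1.0, 0.0]]
```

View pics/w16.png

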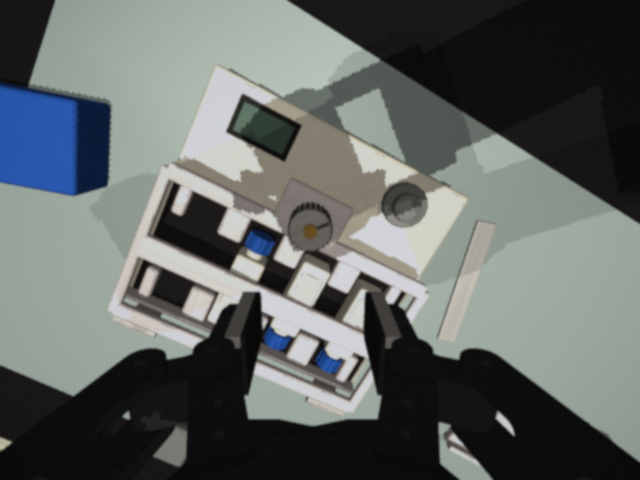

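View pics/b16.png

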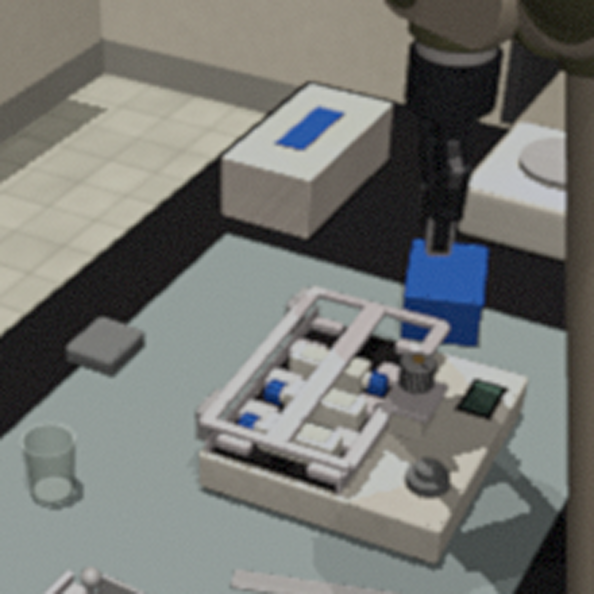

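```bash
python3 -m inch '[[[0.1,0,0,0,0,0,0],[0.1,0,0,0,0,0,0],[0.1,0,0,0,0,0,0],[0.1,0,0,0,0,0,0],[0.1,0,0,0,0,0,0],[0.1,0,0,0,0,0,0],[0.1,0,0,0,0,0,0],[0.1,0,0,0,0,0,0]]]' 40;python3 - <<'E'
from h import *
w=cam("wrist"); crop(w,"w17.png",230,150,390,290,4.5)
a=cam("side");crop(a,"b17.png",300,160,460,300,4)
E
```

```text
time_s: 27.52
position: [0.4602, -0.201, 0.2538]
tool_rot: [[-0.489, 0.0, -0.872], [0.872, 0.0, -0.489], [-0.0, -1.0, -0.0]]
ft_force: [0.4, -0.4, 0.9]
grip_width: 0.0469
```

View pics/w17.png

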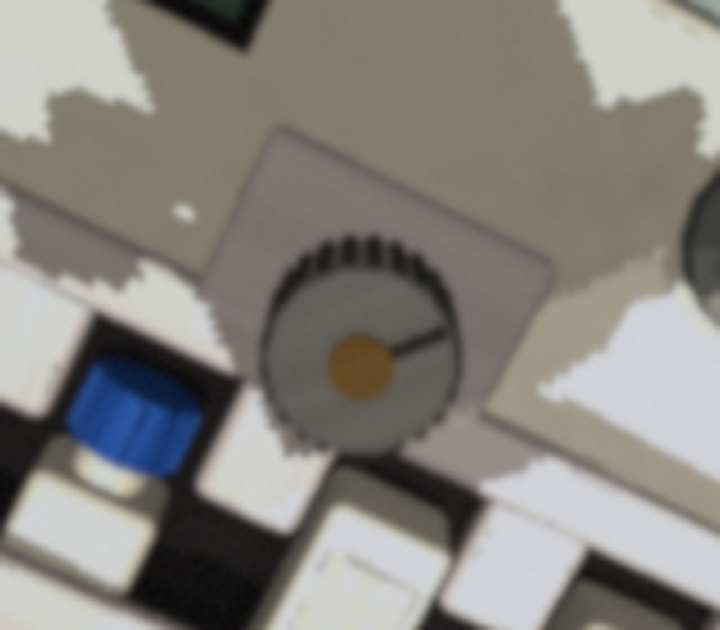

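View pics/b17.png

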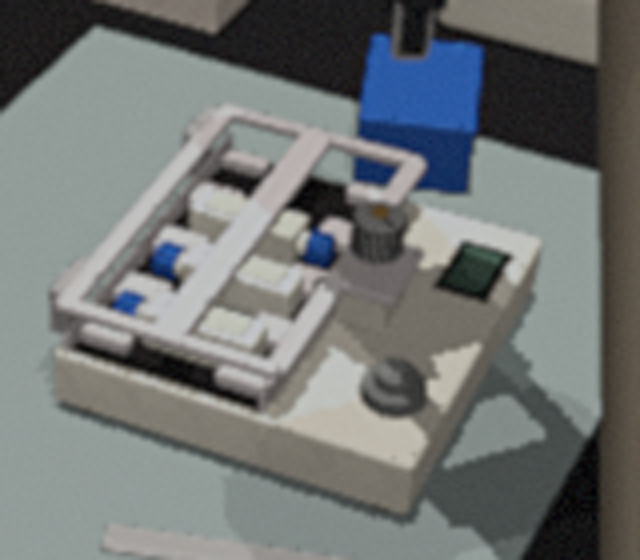

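```bash
python3 - <<'E'
from h import *
w=cam("wrist");b=cam("side")
print(tri(w,(230+361/4.5,150+364/4.5),b,(395,213)), onz(w,230+361/4.5,150+364/4.5,.126))
# marker angle, world
p=onz(w,230+361/4.5,150+366/4.5,.126);q=onz(w,230+445/4.5,150+330/4.5,.126);d=q-p;print("mark heading",np.degrees(np.arctan2(d[1],d[0])))
E
```

```text
(array([ 0.46211659, -0.20244981,  0.12501993]), np.float64(0.0006915883778901977)) [ 0.46222667 -0.20251686  0.126     ]
mark heading 143.37422791508962
```

```bash
python3 -m inch '[[[0.1,0.2,-0.1,-6,0,0,0],[0.1,0.2,-0.1,-11,0,0,0],[0.1,0.2,-0.1,-14,0,0,0],[0.1,0.2,-0.1,-15.6,0,0,0],[0.1,0.2,-0.1,-15.6,0,0,0],[-1,0.2,-0.1,-15.6,0,0,0],[-1,0.2,-0.1,-15.6,0,0,0],[-1,0.2,-0.1,-15.6,0,0,0],[-1,0.2,-0.1,-15.6,0,0,0]]]' 40; python3 - <<'E'
from h import *
st();print(env.observe()["wrist_torque"].round(2)); w=cam("wrist"); cv2.imwrite("pics/w18.png",w["f"][:,:,::-1])
E
```

```text
time_s: 28.85
position: [0.4624, -0.2021, 0.0985]
tool_rot: [[-0.489, 0.001, -0.872], [0.872, -0.001, -0.489], [-0.001, -1.0, -0.001]]
ft_force: [-0.9, 1.2, 6.2]
grip_width: 0.0317
t 28.85 pos [ 0.4624 -0.2021  0.0985] q [ -37.1   25.6   93.1    0.    61.3 -156.4] w 0.0317 F [-0.9  1.2  6.2]
[[-0.489, 0.001, -0.872], [0.872, -0.001, -0.489], [-0.001, -1.0, -0.001]]
[0.19 0.12 0.  ]
```

View pics/w18.png

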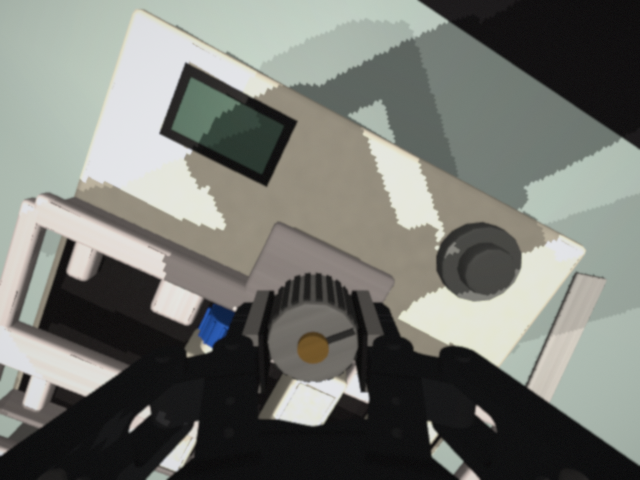

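```bash
python3 -m inch '[[[-1,0,0,-0.01,0,0,-10],[-1,0,0,-0.03,0,0,-20],[-1,0,0,-0.04,0,0,-30],[-1,0,0,-0.06,0,0,-40],[-1,0,0,-0.07,0,0,-50],[-1,0,0,-0.09,0,0,-60],[-1,0,0,-0.1,0,0,-70],[-1,0,0,-0.12,0,0,-80],[-1,0,0,-0.13,0,0,-90],[-1,0,0,-0.15,0,0,-100],[-1,0,0,-0.16,0,0,-110],[-1,0,0,-0.17,0,0,-120],[-1,0,0,-0.19,0,0,-130],[-1,0,0,-0.2,0,0,-140],[-1,0,0,-0.22,0,0,-150],[-1,0,0,-0.23,0,0,-160],[-1,0,0,-0.23,0,0,-160]]]'; python3 - <<'E'
from h import *
st();print(env.observe()["wrist_torque"].round(2)); w=cam("wrist"); cv2.imwrite("pics/w19.png",w["f"][:,:,::-1])
E
```

```text
time_s: 31.02
position: [0.4622, -0.2023, 0.0961]
tool_rot: [[0.757, 0.0, 0.654], [-0.654, -0.001, 0.757], [0.001, -1.0, -0.0]]
ft_force: [-1.5, -0.0, 5.8]
grip_width: 0.0321
t 31.02 pos [ 0.4622 -0.2023  0.0961] q [-37.1  25.8  93.2  -0.   60.9   3.7] w 0.0321 F [-1.5 -0.   5.8]
[[0.757, 0.0, 0.654], [-0.654, -0.001, 0.757], [0.001, -1.0, -0.0]]
[-0.01  0.44 -0.09]
```

View pics/w19.png

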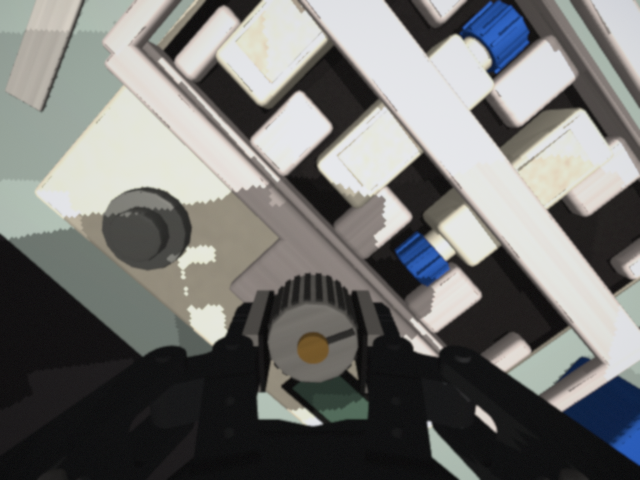

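```bash
python3 -m inch '[[[-1,0,0,-0.01,0,0,-10],[-1,0,0,-0.03,0,0,-20],[-1,0,0,-0.04,0,0,-30],[-1,0,0,-0.06,0,0,-40],[-1,0,0,-0.07,0,0,-50],[-1,0,0,-0.09,0,0,-60],[-1,0,0,-0.1,0,0,-70],[-1,0,0,-0.12,0,0,-80],[-1,0,0,-0.13,0,0,-90],[-1,0,0,-0.15,0,0,-100],[-1,0,0,-0.15,0,0,-110],[-1,0,0,-0.15,0,0,-110]]]'; python3 - <<'E'
from h import *
st();print(env.observe()["wrist_torque"].round(2))
E
python3 -m inch '[[[-1,0,0,-0.01,0,0,-10],[-1,0,0,-0.03,0,0,-20],[-1,0,0,-0.04,0,0,-20]]]'; python3 - <<'E'
from h import *
print(env.observe()["wrist_torque"].round(2))
E
python3 -m inch '[[[-1,0,0,-0.01,0,0,-10],[-1,0,0,-0.03,0,0,-20],[-1,0,0,-0.04,0,0,-25]]]'; python3 - <<'E'
from h import *
st();print(env.observe()["wrist_torque"].round(2)); w=cam("wrist"); cv2.imwrite("pics/w20.png",w["f"][:,:,::-1])
E
```

```text
time_s: 32.58
position: [0.4622, -0.2021, 0.0945]
tool_rot: [[-0.873, 0.001, 0.487], [-0.487, -0.0, -0.873], [-0.0, -1.0, 0.001]]
ft_force: [-2.5, 1.3, 6.3]
grip_width: 0.0317
t 32.58 pos [ 0.4622 -0.2021  0.0945] q [-37.1  25.9  93.3  -0.   60.7 113.7] w 0.0317 F [-2.5  1.3  6.3]
[[-0.873, 0.001, 0.487], [-0.487, -0.0, -0.873], [-0.0, -1.0, 0.001]]
[ 0.14  0.3  -0.08]
time_s: 32.95
position: [0.4623, -0.202, 0.0942]
tool_rot: [[-0.987, 0.001, 0.159], [-0.159, -0.0, -0.987], [-0.001, -1.0, 0.001]]
ft_force: [-0.6, 1.3, 6.8]
grip_width: 0.032
[ 0.24  0.27 -0.17]
time_s: 33.33
position: [0.462, -0.2032, 0.0939]
tool_rot: [[-0.962, -0.0, -0.272], [0.272, -0.003, -0.962], [-0.001, -1.0, 0.003]]
ft_force: [-4.1, -2.4, 5.5]
grip_width: 0.0319
t 33.33 pos [ 0.462  -0.2032  0.0939] q [-37.1  26.   93.4  -0.2  60.6 158.8] w 0.0319 F [-4.1 -2.4  5.5]
[[-0.962, -0.0, -0.272], [0.272, -0.003, -0.962], [-0.001, -1.0, 0.003]]
[-0.37  0.58  0.46]
```

View pics/w20.png

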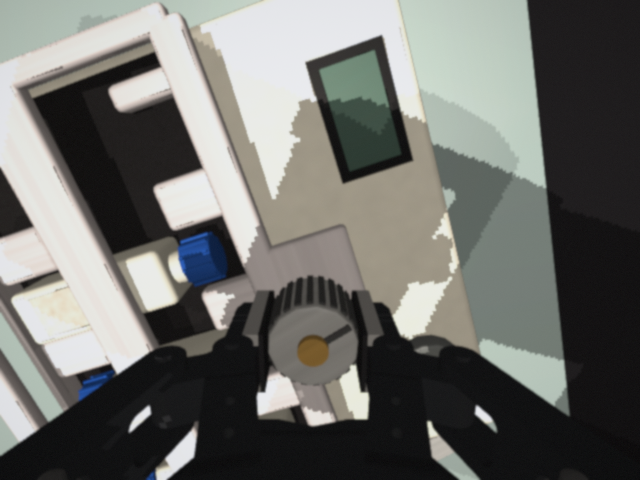

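```bash
python3 -m inch '[[[0.1,0,0,0.1,0,0,0],[0.1,0,0,0.1,0,0,0],[0.1,0,0.1,0.1,0,0,10],[0.1,0,0.1,0.1,0,0,90],[0.1,0,0.1,0.1,0,0,90],[0.1,0,0.1,0.1,0,0,90],[0.1,0,0.1,0.1,0,0,90],[0.1,0,0.1,0.1,0,0,90],[0.1,0,0.1,0.1,0,0,90],[0.1,0,0.1,0.1,0,0,90],[0.1,0,0.1,0.1,0,0,90],[0.1,0,0.1,0.1,0,0,90],[0.1,0,0.1,0.1,0,0,90],[-1,0,0.1,0.1,0,0,90],[-1,0,0.1,0.1,0,0,90],[-1,0,0.1,0.1,0,0,90],[-1,0,0.1,0.1,0,0,90]]]' 60; python3 - <<'E'
from h import *
st();print(env.observe()["wrist_torque"].round(2)); w=cam("wrist"); crop(w,"w21.png",220,240,420,400,4)
E
python3 -m inch '[[[-1,0,0,0,0,0,-6],[-1,0,0,0,0,0,-12],[-1,0,0,0,0,0,-18],[-1,0,0,0,0,0,-18]]]'; python3 - <<'E'
from h import *
st();print(env.observe()["wrist_torque"].round(2)); w=cam("wrist"); crop(w,"w22.png",220,240,420,400,4)
E
```

```text
time_s: 35.5
position: [0.462, -0.2018, 0.0947]
tool_rot: [[-0.272, -0.0, 0.962], [-0.962, -0.002, -0.272], [0.002, -1.0, 0.0]]
ft_force: [-3.3, -4.7, 4.2]
grip_width: 0.0311
t 35.5 pos [ 0.462  -0.2018  0.0947] q [-37.   25.9  93.4  -0.1  60.7  68.8] w 0.0311 F [-3.3 -4.7  4.2]
[[-0.272, -0.0, 0.962], [-0.962, -0.002, -0.272], [0.002, -1.0, 0.0]]
[-0.55  0.6  -0.04]
time_s: 36.05
position: [0.464, -0.2032, 0.0949]
tool_rot: [[-0.555, 0.005, 0.832], [-0.832, -0.005, -0.555], [0.002, -1.0, 0.007]]
ft_force: [5.6, -8.8, -1.9]
grip_width: 0.0315
t 36.05 pos [ 0.464  -0.2032  0.0949] q [-37.   25.9  93.2  -0.1  60.5  86.7] w 0.0315 F [ 5.6 -8.8 -1.9]
[[-0.555, 0.005, 0.832], [-0.832, -0.005, -0.555], [0.002, -1.0, 0.007]]
[-1.41 -0.94  0.85]
```

View pics/w21.png

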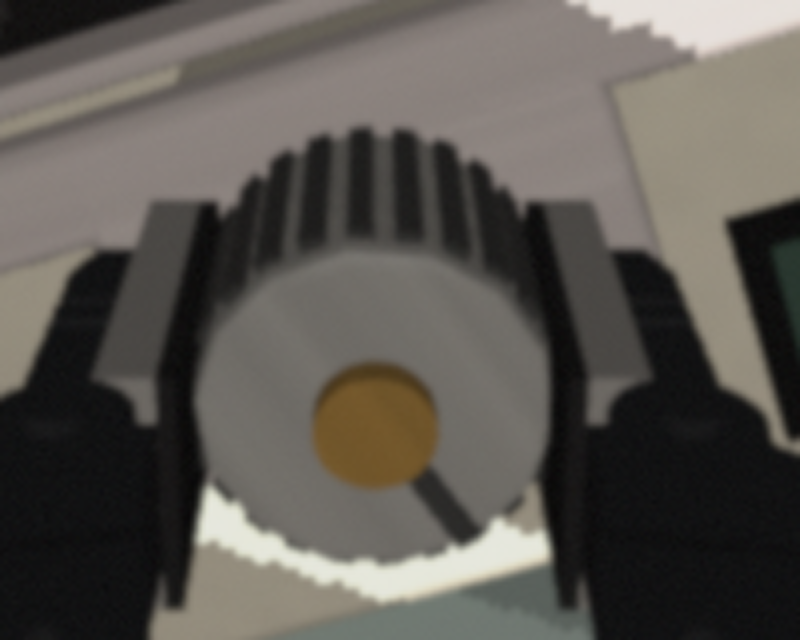

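View pics/w22.png

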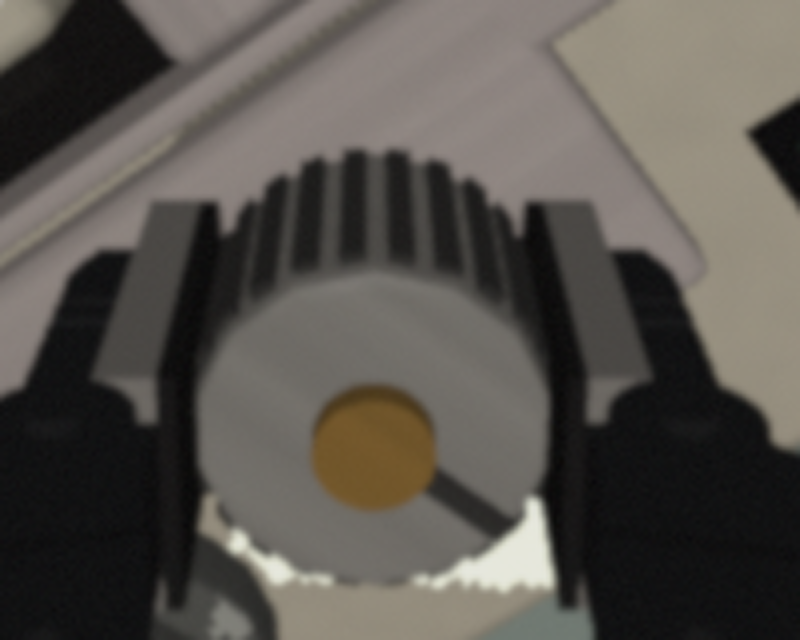

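```bash
python3 -m inch '[[[0.1,0,0,0,0,0,0],[0.1,0,0,0,0,0,0],[0.1,0,0,0,0,0,0],[0.1,0,0,4,0,0,0],[-1,0,0,8,0,0,0],[-1,-4.8,7.4,8,0,0,0],[-1,-4.8,7.4,8,0,0,0],[-1,-4.8,7.4,8,0,0,0],[-1,-4.8,7.4,8,0,0,0],[-1,-4.8,7.4,4,0,0,0],[-1,-4.8,7.4,0,0,0,0],[-1,-4.8,7.4,-1,0,0,0],[-1,-4.8,7.4,-1,0,0,0]]]' 40; python3 - <<'E'
from h import *
st(); w=cam("wrist"); cv2.imwrite("pics/w23.png",w["f"][:,:,::-1]); b=cam("side"); crop(b,"b23.png",300,160,460,300,4)
E
```

```text
time_s: 37.72
position: [0.4146, -0.1276, 0.0843]
tool_rot: [[-0.555, -0.0, 0.832], [-0.832, 0.0, -0.555], [-0.0, -1.0, -0.0]]
ft_force: [0.3, -1.5, 0.9]
grip_width: -0.0
t 37.73 pos [ 0.4146 -0.1276  0.0843] q [-32.8  21.2 104.7   0.   54.1  90.9] w -0.0 F [ 0.3 -1.5  0.9]
[[-0.555, -0.0, 0.832], [-0.832, 0.0, -0.555], [-0.0, -1.0, -0.0]]
```

View pics/w23.png

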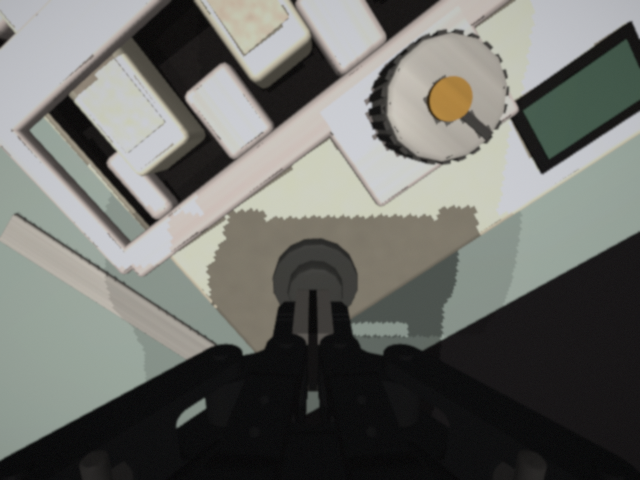

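View pics/b23.png

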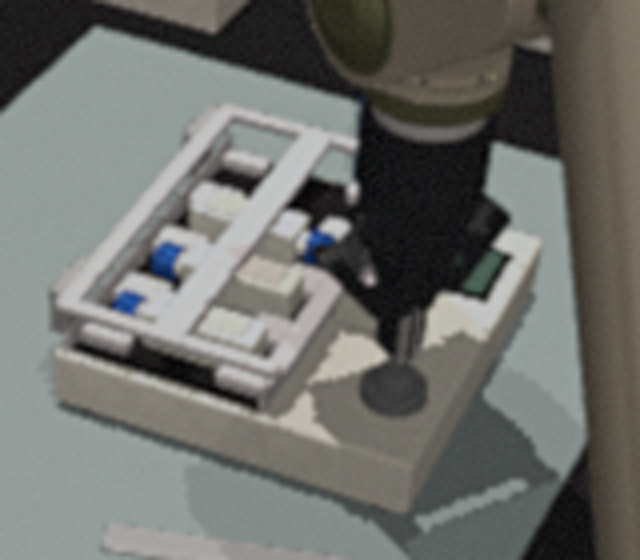

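```bash
python3 - <<'E'
from h import *
w=cam("wrist"); crop(w,"w24.png",240,220,400,360,4.5); print(onz(w,317,290,.068), proj(w,[.4146,-.1276,.068]))
E
```

```text
[ 0.4145994 -0.1308683  0.068    ] [[311.17591405 293.54447366]]
```

View pics/w24.png

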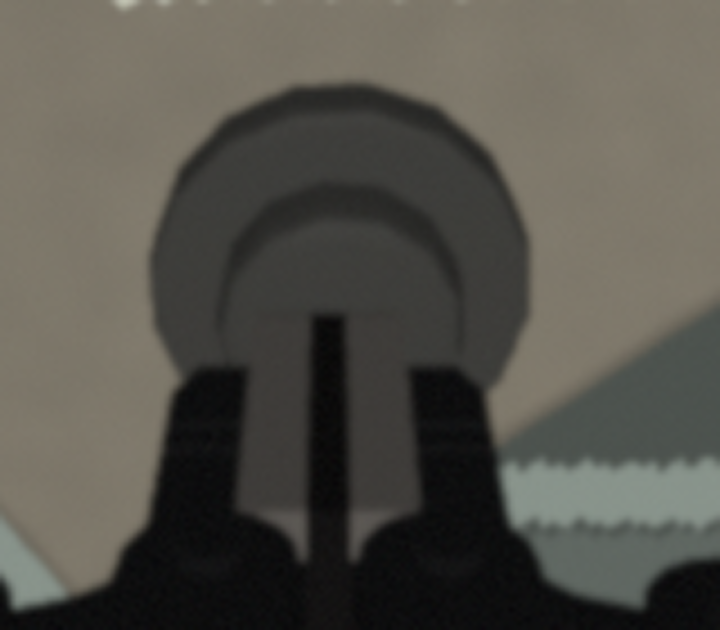

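```bash
python3 -m inch '[[[-1,0,-0.15,-0.8,0,0,0],[-1,0,-0.15,-1.4,0,0,0],[-1,0,-0.15,-1.8,0,0,0],[-1,0,-0.15,-2,0,0,0],[-1,0,-0.15,-2.2,0,0,0],[-1,0,-0.15,-2.2,0,0,0]]]'
python3 -m inch '[[[-1,0,0,-0.1,0,0,0],[-1,0,0,-0.2,0,0,0],[-1,0,0,-0.25,0,0,0],[-1,0,0,-0.25,0,0,0]]]'
```

```text
time_s: 38.62
position: [0.4145, -0.1288, 0.0652]
tool_rot: [[-0.554, 0.003, 0.832], [-0.832, -0.002, -0.554], [0.0, -1.0, 0.003]]
ft_force: [-11.4, 4.7, 48.7]
grip_width: -0.0001
time_s: 39.12
position: [0.4147, -0.1288, 0.0647]
tool_rot: [[-0.554, 0.004, 0.832], [-0.832, -0.004, -0.554], [0.001, -1.0, 0.005]]
ft_force: [-18.7, 8.3, 80.2]
grip_width: 0.0003
```

```bash
python3 -m inch '[[[-1,0,0,1.2,0,0,0],[-1,0,0,1.2,0,0,0],[-1,0,0,1.2,0,0,0]]]'
for i in 1 2; do python3 -m inch '[[[-1,0,0,-0.4,0,0,0],[-1,0,0,-0.4,0,0,0]]]' | grep -E "pos|ft"; done; python3 - <<'E'
from h import *
b=cam("side"); crop(b,"b25.png",360,220,440,290,8)
E
for i in 1 2 3 4; do python3 -m inch '[[[-1,0,0,-0.1,0,0,0],[-1,0,0,-0.1,0,0,0]]]' | grep -E "pos|ft"; done
```

```text
time_s: 39.5
position: [0.4142, -0.1285, 0.0714]
tool_rot: [[-0.555, -0.0, 0.832], [-0.832, 0.0, -0.555], [-0.0, -1.0, -0.0]]
ft_force: [1.6, 0.6, 1.7]
grip_width: -0.0003
position: [0.4142, -0.1285, 0.0673]
ft_force: [-0.0, -0.1, 4.0]
position: [0.4143, -0.1285, 0.0655]
ft_force: [-5.4, 3.6, 33.4]
position: [0.4144, -0.1285, 0.0653]
ft_force: [-9.5, 5.8, 45.7]
position: [0.4144, -0.1286, 0.0651]
ft_force: [-12.7, 6.0, 58.3]
position: [0.4145, -0.1286, 0.0649]
ft_force: [-15.2, 9.2, 70.7]
position: [0.4145, -0.1286, 0.0646]
ft_force: [-19.0, 10.4, 83.1]
```

View pics/b25.png

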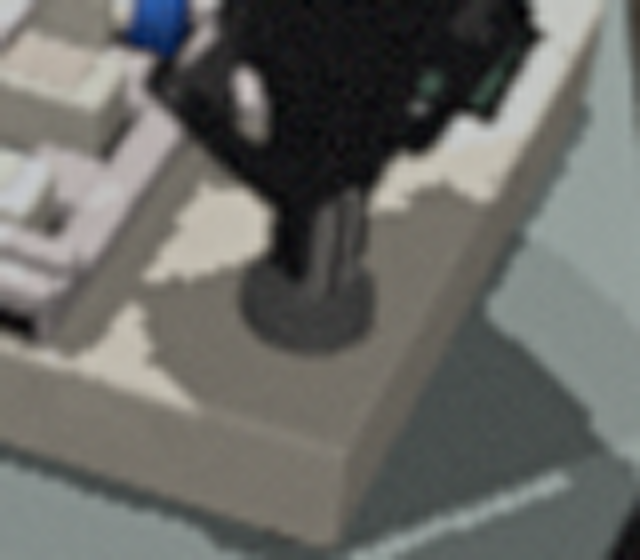

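```bash
python3 -m inch '[[[-1,0,0,1.6,0,0,0],[-1,0,0,2.2,0,0,0],[-1,0,0,2.2,0,0,0],[-1,0,0,2.2,0,0,0]]]' | grep -E "pos|ft"; for i in 1 2 3 4 5 6 7 8 9 10 11 12; do python3 -m inch '[[[-1,0,0,-0.1,0,0,0],[-1,0,0,-0.1,0,0,0],[-1,0,0,-0.1,0,0,0]]]' | grep -E "pos|ft"; done
```

```text
position: [0.4138, -0.1283, 0.0809]
ft_force: [0.0, -0.7, -0.4]
position: [0.4141, -0.1285, 0.0806]
ft_force: [-1.2, -0.5, 0.3]
position: [0.4142, -0.1285, 0.0797]
ft_force: [0.1, -1.1, 0.9]
position: [0.4141, -0.1285, 0.0787]
ft_force: [-0.8, -1.2, -0.1]
position: [0.4141, -0.1285, 0.0777]
ft_force: [-0.6, -0.6, -0.1]
position: [0.4142, -0.1285, 0.0767]
ft_force: [-0.2, 0.4, 0.1]
position: [0.4141, -0.1285, 0.0757]
ft_force: [-0.4, 0.2, 0.6]
position: [0.4141, -0.1285, 0.0747]
ft_force: [0.3, -0.6, -0.1]
position: [0.4142, -0.1285, 0.0737]
ft_force: [0.3, 0.1, -0.0]
position: [0.4141, -0.1285, 0.0727]
ft_force: [-1.2, 0.5, -0.4]
position: [0.4142, -0.1285, 0.0718]
ft_force: [-0.6, 0.4, 0.3]
position: [0.4142, -0.1285, 0.0708]
ft_force: [0.3, -1.1, 2.5]
position: [0.4142, -0.1285, 0.0698]
ft_force: [-0.8, 0.1, 2.7]
```

```bash
python3 -m inch '[[[-1,0,0,5,0,0,0],[-1,0,0,11,0,0,0],[-1,-3,0,16,0,0,0],[-1,-3,0,18,0,0,0],[-1,-3,0,18,0,0,0],[-1,-3,0,18,0,0,0],[-1,-3,0,18,0,0,0]]]'; python3 - <<'E'
from h import *
w=cam("wrist"); cv2.imwrite("pics/w30.png",w["f"][:,:,::-1]); b=cam("side"); crop(b,"b30.png",300,160,460,300,4);a=cam("scene"); crop(a,"s30.png",0,0,640,480,1); crop(a,"s31.png",140,170,320,300,4.4)
print(proj(a,[[.548,-.198,.05]]))
E
```

```text
time_s: 46.92
position: [0.384, -0.1283, 0.2485]
tool_rot: [[-0.555, -0.002, 0.832], [-0.832, 0.002, -0.555], [-0.0, -1.0, -0.003]]
ft_force: [0.2, 0.3, -0.4]
grip_width: 0.0001
[[232.21159072 243.91832631]]
```

View pics/w30.png

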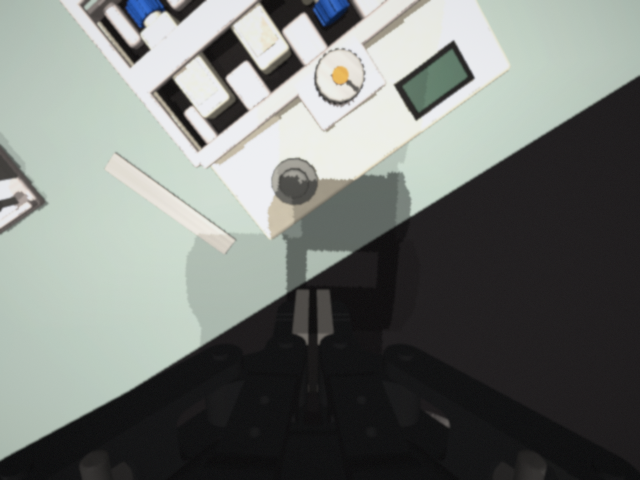

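View pics/b30.png

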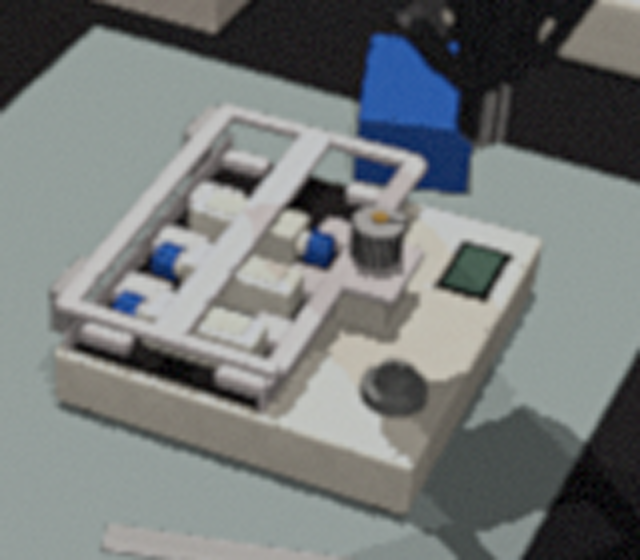

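View pics/s31.png

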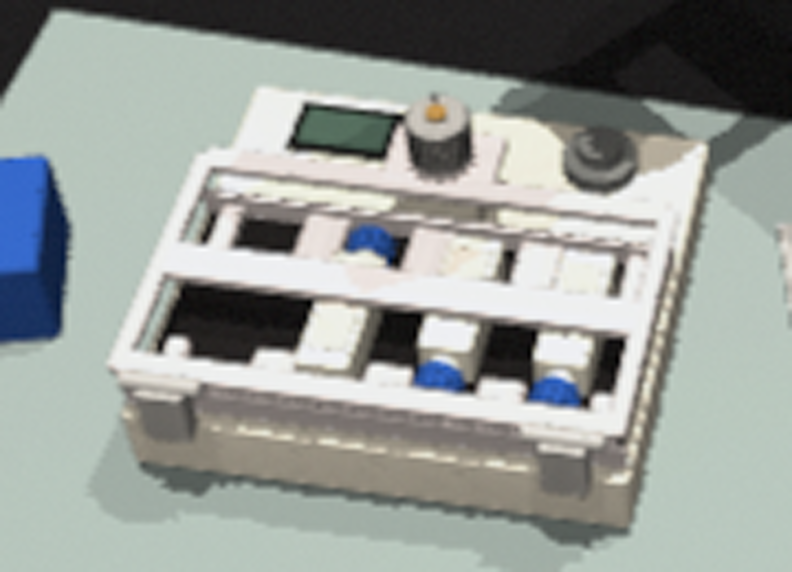

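View pics/s30.png

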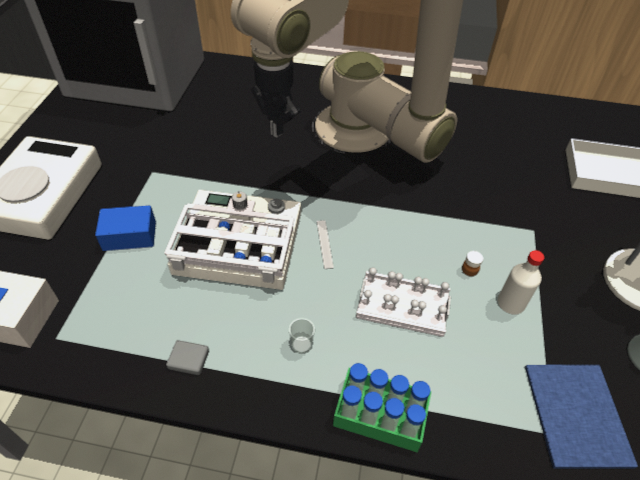

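```bash
python3 - <<'E'
from rig import env
print(env.close_job())
E
```

```text
the job is handed in; nothing more can be done
None
```

I finished the job and handed it in at about 47 s of the 210 s allowed. No verdict was reported, so the results below come from my own checks.

- **Bottles:** The loose bottle and the two in the carrier (its third socket was empty) lie flat in three separate places on the deck. I confirmed this in the wrist, scene and side views.
- **Lid:** I pulled it forward from behind and it sank shut by itself. The side and scene views show it level. I judged this by eye and did not measure the angle.
- **Nut:** I turned it clockwise about 306°. A second, firmer grip turned another 18° against a torque of about 0.85 N m, and the nut's mark stayed put, so it is at its stop.
- **Button:** I pushed it until it stopped hard. It first touched at about z 71.5 mm and stopped at about 65.6 mm, so it went in about 6 mm. I then let it out.

- **Disagreement:** Both button heights are about 3.5 mm above the 68 mm expected from the description, so at first I suspected the fingers were on the collar. The gentle spring force over the full 6 mm spoke against that.
- **High force:** The push on the button reached about 83 N at the wrist, more than I meant, though below the 120 N limit.

In the last pictures the other things on the bench looked unmoved and the arm was clear of everything.

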